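# Check the potatoes and set the double lid, keeping the inner lid in place

### The job

Check the potatoes before they are covered: take the upright stick thermometer out of its holder, hold it upright and still with its lens pointing down over the middle of the pot, about a hand's breadth (8 to 10 cm) above the rim, for a full second, then stand it back in its holder. Then carry the nested pair of lids over by the black knob, the two together, and set them gently on the pot so that the inner lid sits fully home on the rim; let go of the knob, take the outer lid by its yellow collar and lift it alone, straight up and level, until it is completely clear above the knob, with the inner lid left undisturbed in the pot. Finish while still holding the outer lid there above the pot, do not put it down, and leave everything else on the table where it is.

Things in the scene. Friction and masses are not known exactly. Their poses are not given: they have to be found in the camera images.
- pot_rim (a point): Centre of the pot's open mouth, in the plane of its rim. The pot is a round steel pot with an orange band, 160 mm across, 90 mm high, opening 152 mm across, with potatoes in it up to 25 mm below the rim. It stands fixed on the table, upright.
- inner_seat (a point): Centre of the underside of the inner lid's flange (158 mm across, 5 mm thick, aluminium); z points up along the knob. When the lid is fully home in the pot the flange rests on the rim and this point coincides with pot_rim.
- knob_grip (a point): Where to grip the black knob of the inner lid from above: on its axis, 68 mm above inner_seat, 10 mm below the knob's top and 23 mm above the top of the yellow collar. Gripping and lifting here carries both lids, as the outer lid rests on the inner one.
- outer_under (a point): Centre of the underside of the outer lid's blue disc. Nested, the disc lies loosely on the inner lid, this point 5 mm above inner_seat, and the knob's top is 73 mm above this point; so it must rise at least 75 to 80 mm from there to be clear of the knob.
- collar_grip (a point): Where to grip the yellow collar of the outer lid from above: on its axis, 31 mm above outer_under, 9 mm below the collar's top, 26 mm above the blue disc. While nested, the top of the black knob stands 42 mm above this point, between the fingers.
- wand_grip (a point): Where to grip the stick thermometer: on its axis, 70 mm above its lens and 40 mm below its top, a little above its middle. It is an upright square stick 24 x 24 x 110 mm, white above, black at the bottom, about 0.14 kg, loose, z up; grip it across either pair of flat sides (its x or y axis). The lens is the bottom face, looking down along the stick.
- wand_lens (a point): The lens: centre of the bottom face of the stick thermometer, 70 mm below wand_grip.
- holder_floor (a point): Centre of the inner floor of the thermometer's holder, a grey open square socket, 46 mm outside and 34 mm inside, its rim 34 mm above this floor and 40 mm above the table, on a 90 x 70 x 4 mm foot, fixed. The thermometer stands on this floor (wand_lens at this point), sides parallel to the socket's.
- wand: The stick thermometer itself, origin at its lens (bottom face), z up.
- inner_lid: The inner lid, origin at the centre of its plug's underside, 10 mm below inner_seat. The plug below the flange is 142 mm across (136 at the bottom), 10 mm deep, and enters the pot's mouth; a round black knob 16 mm across rises to 78 mm above inner_seat. Loose, about 0.35 kg. At first it stands on a fixed white board (200 x 200 x 14 mm) with the outer lid nested on top.
- outer_lid: The outer lid, origin at outer_under: a blue disc 176 mm across and 5 mm thick with a rim 5 mm deep below it (168 mm inside); in its middle an upright yellow tube (collar), 40 mm outside and 26 mm inside, from 5 to 40 mm above the origin, through which the black knob passes with 5 mm to spare all round. Loose, about 0.3 kg.
- foil_tray: Bystander, to be left alone: small open foil tray, 65 x 110 x 35 mm, origin under its centre.
- bowl: Bystander, to be left alone: white bowl, 110 mm across, 45 mm high, origin under its centre.
- jar: Bystander, to be left alone: jar with a green cap, 60 mm across, 85 mm high, origin under its centre.
- sauce: Bystander, to be left alone: amber sauce bottle with a red cap, 60 mm across, 170 mm high, origin under its centre.
- tin: Bystander, to be left alone: food can, 74 mm across, 100 mm high, origin under its centre.
- pot: The pot itself, origin under its centre, 90 mm below pot_rim.
Things that resemble listed ones, but are neither listed nor needed, are in the scene too. There is more than one size of the outer_lid; the job needs the smaller.

How it is judged:
By the outcome, as a careful person would: the job done as asked, in the order asked, and still so for the second after the job is handed in, while the arm keeps its last pose, push and grip.
It also fails if it takes over 72 s, if anything falls off the work surface, if the arm or the gripper's body presses on something with over 40 N, if the wrist force passes 120 N, or if a joint passes its speed limit or range.

### The arm

A 7-joint arm with a two-finger parallel gripper is mounted at the origin on the work surface. World frame = base frame: x ahead of the robot, y to its left, z up, the work surface at z = 0. Lengths are in m, angles in rad, forces in N, time in s.
With the tool pointing down it reaches from about 0.35 to 0.9 m from the base axis. Payload 8.1 kg.
Tool frame: the origin (TCP) lies on the centre line of the jaws, within the pads' length; the fingertips stand 14 mm ahead of it and the grasp point (between the pads) lies 5 mm behind it (arm.tip_reach is the distance from the TCP to the fingertips, in m); z points along the fingers, y is the direction in which the jaws open and shut (so a half turn about z gives the same grasp; the last joint's range is limited). The gripper opens to 92 mm and grips with 3 to 60 N. Pads are 19 mm wide; open, the fingers measure 130 mm over their backs; the gripper's body (75 mm by 190 mm) begins 47 mm behind the grasp point.
Start: joints at [-1.273, 0.434, 0.025, 1.573, -0.012, 1.134, -0.075], TCP at [0.244, 0.575, 0.241] pointing down, gripper open.
Joint ranges: [-2.62, 2.62], [-0.44, 2.09], [-1.27, 1.32], [0.08, 2.57], [-1.32, 4.46], [0.12, 2], [-2.74, 2.74]. Speed limits (rad/s): [2.22, 2.22, 3.01, 3.01, 3.14, 3.14, 3.14].

### API

Orientations are given as a rotation vector (axis times angle).
In Python, from cell import sensors, vision, arm, nets gives the robot as it stands.
- The arm moves only by the shell command python3 -m handwheel 'ROWS' [FORCE]. ROWS is JSON, a list of rows, each an object of numbers: "tx", "ty", "tz": the shift along the tool's x, y, z in cm; "wx", "wy", "wz": the turn, a rotation vector about the tool's x, y, z in degrees; "claw": the opening, from 0 (shut) to 1 (fully open). A call has 1 to 12 rows; each row is the pose to reach, as a shift and turn from the pose commanded when the call began, along the tool's axes at that moment; what a row does not reach only later rows make up. A row lasts 1/12 s, in which the tool goes at most 41.7 mm and 7.16 degrees, less where a joint would pass 70% of its speed; a pose out of reach is approached as far as the arm can. A call with a gripper value outside its range is refused whole. The fingers move at their own pace and stop on an object; FORCE is the grip in N (left out, the last holds). Time passes only in rows, so rows that repeat a pose let the fingers close. It gives the time, the measured TCP pose, the force and the opening at its end, in the units of the state.
- sensors.observe(): the state, without advancing time (a new reading comes with each control period).
- vision.get_image(name): name is "scene" or "top" or "wrist"; returns (picture, depth): 480x640x3 uint8, blue, green, red; 480x640 float32, m along the optical axis (not along the pixel's ray), 0 where there is no reading.
- vision.camera_model(name): a dict with "K" (3x3 intrinsics, pixels), "k1" (the pictures are not rectified: a ray, as slopes to the right and down, at radius r is drawn at 1 + k1 r^2 times it, then the intrinsics apply), "xyz" and "attitude" of the camera in the world; the wrist camera has in their place "hand_eye" (4x4, takes a point from camera to tool coordinates, whose origin is the TCP and whose axes are the flange's). Camera axes: x right, y down, z forward; pixel columns grow to the right and rows downward; lengths in m; the calibration is good to about 2 mm. A picture is of the moment at which its call begins: read the wrist's pose just before it. camera_model takes no time and is no camera call.
- arm.sign_off(): hands the job in, once; it reports no verdict.
Trained networks look in the newest picture that a camera, given by its name, has taken for a name from the list of things; names that differ only in an ending like _2 or _b are one class to them, and where a whole thing is asked for, a point or a joint stands for the part that bears it (a point fixed in the world has none). Each returns a list of dicts, best first, with "score" (0 to 1); they miss things now and then, are a little off and sometimes report something else, mostly with a low value. They report only what shows in the picture. A call takes as long as a camera call. They do not tell look-alikes from the thing itself.
- nets.cut_out(label, camera): "region" (480x640 bool, what is visible of it) and "uv" ([column, row] in pixels, amid what is visible of it).
The state is a dict: "clock": time; "joints": joint angles; "dq": joint speeds; "joint_efforts": joint torques, N m; "position": TCP position; "ee_rot": TCP orientation; "force": force on the tool from outside, world axes, zero at the start; "ft_torque": the same for the moment, N m; "width": opening from 0.0 (shut) to 1.0 (fully open).
Only numpy, scipy, OpenCV 4.12 (cv2) and the standard library are available. Lean on these libraries where they do the work, as an engineer would, in place of code of your own. Each camera call takes 0.05 s, during which the arm holds its last target.

## Working session

There is one attempt and no reset: what is moved stays moved. The work goes in short steps, Python scripts to look and compute and a shell command to move; the robot and the scene stay as the last step left them, time stands still between calls to the robot, and variables do not carry over. Pictures are saved under pics/ and viewed, and the job is handed in when it is done.

```bash
ls; mkdir -p pics
cat > h.py <<'E'
import numpy as np, cv2
from scipy.spatial.transform import Rotation as R
from cell import sensors, vision, arm, nets
def Tcam(name, st=None):
    m=vision.camera_model(name)
    T=np.eye(4)
    if 'hand_eye' in m:
        st=st or sensors.observe()
        W=np.eye(4);W[:3,:3]=R.from_rotvec(st['ee_rot']).as_matrix();W[:3,3]=st['position']
        return W@np.array(m['hand_eye']),m
    a=np.array(m['attitude'])
    T[:3,:3]=R.from_rotvec(a).as_matrix() if a.shape==(3,) else (a if a.shape==(3,3) else R.from_quat(a).as_matrix())
    T[:3,3]=m['xyz'];return T,m
def cloud(depth,T,m):
    K=np.array(m['K']);k1=m['k1']
    v,u=np.mgrid[0:480,0:640]
    pts=np.stack([u,v],-1).reshape(-1,1,2).astype(np.float64)
    n=cv2.undistortPoints(pts,K,np.array([k1,0,0,0,0.]))[:,0]
    z=depth.reshape(-1)
    P=np.c_[n*z[:,None],z]
    W=P@T[:3,:3].T+T[:3,3]
    W[z==0]=np.nan
    return W.reshape(480,640,3)
def shot(name):
    st=sensors.observe(); im,d=vision.get_image(name)
    T,m=Tcam(name,st); return im,d,cloud(d,T,m)
def save(im,fn): cv2.imwrite('pics/'+fn+'.png',im)
E
python3 - <<'E'
from h import *
print(sensors.observe())
for n in ['scene','top','wrist']:
    print(n,vision.camera_model(n))
    im,d,W=shot(n); save(im,n+'0'); np.savez(''+n+'0.npz',im=im,d=d,W=W)
E
```

```text
pics
{'clock': 0.0, 'joints': array([-1.27260153,  0.43520123,  0.02492933,  1.5740947 , -0.01159572,
        1.13398072, -0.0750825 ]), 'dq': array([ 1.34083775e-03,  6.96207496e-05,  1.59842788e-04, -2.28038114e-03,
        7.95741418e-04, -8.25754089e-04, -1.92239754e-04]), 'joint_efforts': array([ 1.68607428e-03, -6.67834711e+01,  9.86409858e-01, -3.14460039e+01,
       -6.04011817e-02,  4.29612282e-02,  1.63073746e-04]), 'position': array([0.24368368, 0.57501165, 0.23995888]), 'ee_rot': array([-6.25341839e-01, -3.07853838e+00,  2.40077309e-03]), 'force': array([ 0.20256756, -0.23891678, -0.57709701]), 'ft_torque': array([-0.03278103,  0.00955222,  0.04447098]), 'width': 0.9983938707160808}
scene {'K': array([[592.36210377,   0.        , 325.67207843],
       [  0.        , 592.36210377, 248.07845962],
       [  0.        ,   0.        ,   1.        ]]), 'k1': 0.04506561250839611, 'xyz': array([ 1.46267126, -0.34721803,  0.85723246]), 'attitude': array([-1.89470701, -1.29064617,  0.6427676 ])}
top {'K': array([[586.15928393,   0.        , 313.23791619],
       [  0.        , 586.15928393, 244.64794236],
       [  0.        ,   0.        ,   1.        ]]), 'k1': -0.1466972242127147, 'xyz': array([0.30037123, 0.02618938, 1.44915868]), 'attitude': array([-2.13038751,  2.18337893, -0.17024397])}
wrist {'K': array([[343.98099159,   0.        , 319.83832091],
       [  0.        , 343.98099159, 233.53166664],
       [  0.        ,   0.        ,   1.        ]]), 'k1': -0.04018717042890776, 'hand_eye': array([[-5.21480156e-04, -9.67589553e-01, -2.52527591e-01,
         6.79361217e-02],
       [ 9.99999351e-01, -7.60457759e-04,  8.48743555e-04,
         4.66259526e-04],
       [-1.01327196e-03, -2.52526985e-01,  9.67589322e-01,
        -1.43323461e-01],
       [ 0.00000000e+00,  0.00000000e+00,  0.00000000e+00,
         1.00000000e+00]])}
```

View pics/scene0.png

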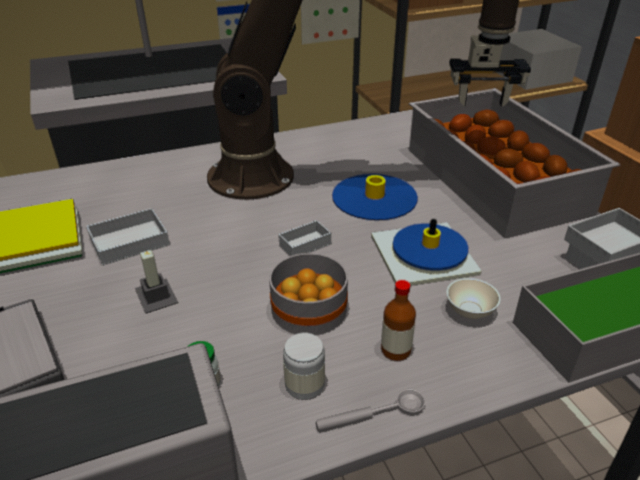

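View pics/top0.png

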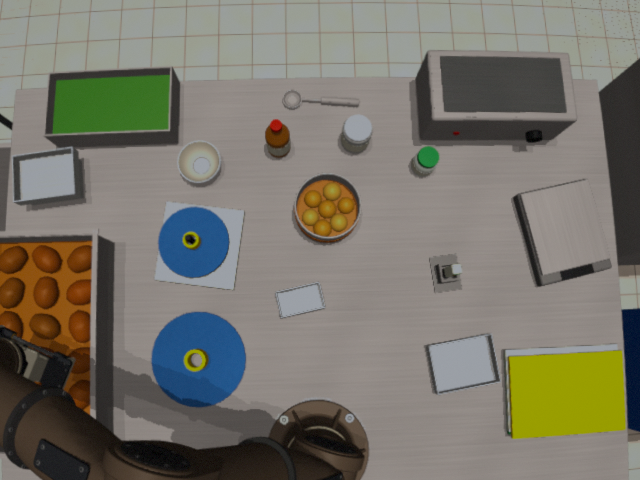

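Scene view: the pot is at (309,292), the thermometer in its holder at (152,280), and the nested lids with the black knob are on the white board at (430,250). The larger single blue lid at (375,195) is a look-alike. In the top view these sit at (327,208), (448,272), (193,242) and (198,358). I choose the smaller lid, on the board with the knob.

Run:
```python
from h import *
def circ(p):
    A=np.c_[2*p,np.ones(len(p))];s=np.linalg.lstsq(A,(p**2).sum(1),rcond=None)[0]
    return s[:2],np.sqrt(s[2]+s[:2]@s[:2])
for n in ['top','scene']:
    W=np.load(n+'0.npz')['W'];im=np.load(n+'0.npz')['im']
    z=W[...,2]
    box={'top':{'pot':(285,165,370,250),'lid':(145,195,250,300),'big':(140,300,255,415),'wand':(425,245,475,300)},
     'scene':{'pot':(260,245,360,340),'lid':(365,210,485,290),'big':(325,165,425,225),'wand':(125,240,185,315)}}[n]
    print(n,'table z',np.nanmedian(z[310:330,350:400]) if n=='top' else np.nanmedian(z[380:400,440:500]))
    for k,(a,b,c,d) in box.items():
        w=W[b:d,a:c].reshape(-1,3);I=im[b:d,a:c].reshape(-1,3).astype(int)
        ok=~np.isnan(w[:,2]);w=w[ok];I=I[ok]
        print(k,'zpct',np.round(np.percentile(w[:,2],[5,50,95,99,100]),3))
        if k=='pot':
            s=w[(abs(w[:,2]-.09)<.006)]; 
            for _ in range(6):
                c0,r=circ(s[:,:2]); e=abs(np.hypot(*(s[:,:2]-c0).T)-r); s=s[e<max(.006,1.5*np.median(e))]
            print(' rim',c0,r,len(s),np.median(s[:,2]))
        if k in('lid','big'):
            m=(I[:,0]>90)&(I[:,0]>I[:,2]*2); s=w[m]
            h=cv2.convexHull(s[:,:2].astype(np.float32))[:,0]; 
            c0,r=circ(h.astype(float)); print(' disc',c0,r,np.median(s[:,2]))
            m=(I[:,2]>110)&(I[:,1]>100)&(I[:,0]<60); s=w[m]; print(' collar',s.mean(0),s.min(0),s.max(0))
            s=w[w[:,2]>.085];
            if len(s): print(' knob',s.mean(0),s.min(0),s.max(0),len(s))
        if k=='wand':
            s=w[w[:,2]>.06];print(' stick',s.mean(0),s.min(0),s.max(0),len(s))
            s=w[w[:,2]>.104]; print(' sticktop',s.mean(0),s.min(0),s.max(0),len(s), cv2.minAreaRect(s[:,:2].astype(np.float32)))
            s=w[(w[:,2]>.034)&(w[:,2]<.045)]; print(' socket',s.mean(0),cv2.minAreaRect(s[:,:2].astype(np.float32)))
            s=w[(w[:,2]>.002)&(w[:,2]<.008)]; print(' foot',cv2.minAreaRect(s[:,:2].astype(np.float32)))
    cr={'top':(420,240,480,305),'scene':(120,235,190,320)}[n];a,b,c,d=cr
    save(cv2.resize(im[b:d,a:c],None,fx=6,fy=6,interpolation=cv2.INTER_CUBIC),n+'_wandcrop')
    a,b,c,d=box['lid'];save(cv2.resize(im[b:d,a:c],None,fx=5,fy=5,interpolation=cv2.INTER_CUBIC),n+'_lidcrop')
```

```text
top table z -2.9827937143345196e-05
pot zpct [-0.004  0.034  0.085  0.092  0.098]
 rim [ 0.58612575 -0.03716471] 0.07769174599115782 377 0.0893582615172317
lid zpct [-0.004  0.013  0.038  0.069  0.108]
 disc [0.51369834 0.29229931] 0.08591002306383641 0.034121419183847146
 collar [0.5124625  0.29110563 0.06888349] [0.49524699 0.27415314 0.06162552] [0.53190243 0.31107818 0.07602417]
 knob [0.51443663 0.2907157  0.09893237] [0.5069013  0.2842715  0.08638422] [0.52249499 0.29879871 0.10817135] 46
big zpct [-0.004  0.004  0.012  0.052  0.06 ]
 disc [0.22911614 0.28625208] 0.1140700789027792 0.00675651546764322
 collar [0.228659   0.28604679 0.05232953] [0.20460823 0.26089629 0.02707182] [0.2541322  0.31067326 0.05964564]
wand zpct [-0.004  0.002  0.079  0.118  0.122]
 stick [ 0.42310348 -0.32628047  0.10411969] [ 0.41147645 -0.34140709  0.06025809] [ 0.43662929 -0.3170133   0.12224756] 157
 sticktop [ 0.42403076 -0.32900124  0.11519617] [ 0.41205686 -0.34140709  0.10542366] [ 0.43662929 -0.31822938  0.12224756] 103 ((0.4241284132003784, -0.32988888025283813), (0.023881707340478897, 0.02
[... 1006 characters left out ...]
3636 0.34868359 0.05678914]
wand zpct [-0.003  0.002  0.087  0.115  0.119]
 stick [ 0.43350706 -0.33019471  0.09349293] [ 0.41375253 -0.34366503  0.06039495] [ 0.44111162 -0.31655119  0.1189174 ] 368
 sticktop [ 0.43025166 -0.33050029  0.11292844] [ 0.41533165 -0.34334587  0.10405638] [ 0.4403429 -0.3168682  0.1189174] 133 ((0.428007572889328, -0.3299848437309265), (0.025305502116680145, 0.025739029049873352), 2.3432230949401855)
 socket [ 0.40443967 -0.33301921  0.03885595] ((0.3534066081047058, -0.3368414640426636), (0.19975024461746216, 0.04790313169360161), 5.489220142364502)
 foot ((0.3496900200843811, -0.32587873935699463), (0.13953283429145813, 0.29055899381637573), 79.22901916503906)
```

View crops.

View pics/scene_lidcrop.png

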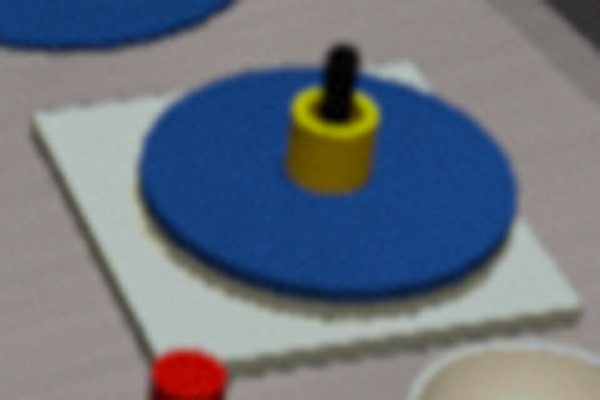

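View pics/scene_wandcrop.png

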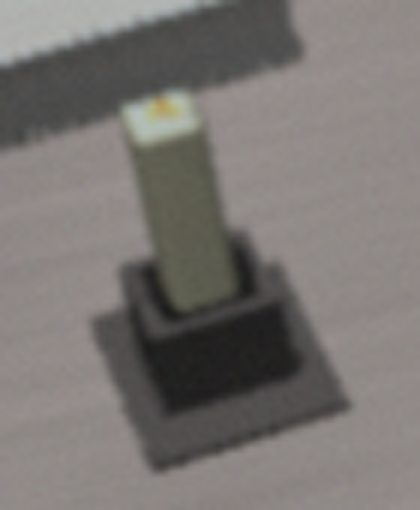

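View pics/top_wandcrop.png

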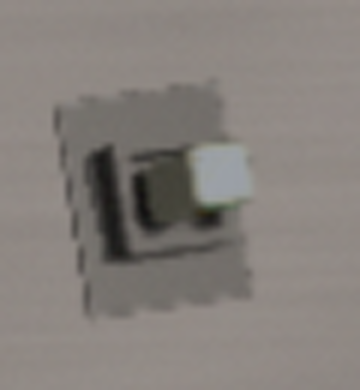

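Crops confirm both choices: the smaller lid has the black knob through its yellow collar, and the white stick stands in its grey socket. Now I'll work out the first moves.

```bash
cat >> h.py <<'E'
def plan(x,y,z,yaw=None):
    """yaw: world angle (deg) of jaw axis (tool y), mod 180; tool down"""
    st=sensors.observe(); Rm=R.from_rotvec(st['ee_rot']).as_matrix(); p=st['position']
    t=Rm.T@(np.array([x,y,z])-p)*100
    cur=np.degrees(np.arctan2(Rm[1,1],Rm[0,1]))
    out=[]
    if yaw is not None:
        dy=(yaw-cur+90)%180-90
        for d in (dy,dy-180*np.sign(dy)):
            a=np.radians(cur+d); yv=np.array([np.cos(a),np.sin(a),0]);zv=np.array([0,0,-1.]);xv=np.cross(yv,zv)
            T=np.c_[xv,yv,zv]; out.append(np.round(np.degrees(R.from_matrix(Rm.T@T).as_rotvec()),2))
    print('t',np.round(st['clock'],2),'p',np.round(p,4),'yaw',round(cur,2),'tilt',np.round(np.degrees(np.arccos(-Rm[2,2])),2),'j7',round(st['joints'][6],2),'F',np.round(st['force'],1),'w',round(st['width'],3))
    print('  shift cm',np.round(t,2),'turn opts',[list(map(float,o)) for o in out])
E
python3 - <<'E'
from h import *
plan(.45,.0,.26,6); plan(.4255,-.330,.20,6);plan(.4255,-.330,.20,96)
E
```

```text
t 0.15 p [0.2437 0.5751 0.2401] yaw 67.03 tilt 0.07 j7 -0.08 F [-0.1 -0.2 -0.2] w 0.999
  shift cm [-41.44 -44.9   -1.93] turn opts [[-0.06, 0.04, 61.03], [-0.05, -0.07, -118.97]]
t 0.15 p [0.2437 0.5751 0.2401] yaw 67.03 tilt 0.07 j7 -0.08 F [-0.1 -0.2 -0.2] w 0.999
  shift cm [-52.06 -76.24   4.11] turn opts [[-0.06, 0.04, 61.03], [-0.05, -0.07, -118.97]]
t 0.15 p [0.2437 0.5751 0.2401] yaw 67.03 tilt 0.07 j7 -0.08 F [-0.1 -0.2 -0.2] w 0.999
  shift cm [-52.06 -76.24   4.11] turn opts [[-0.07, -0.01, -28.97], [-0.02, 0.09, 151.03]]
```

```bash
python3 -m handwheel '[{"tx":-20,"ty":-21,"tz":-2},{"tx":-41.4,"ty":-45,"tz":-2,"wz":30},{"tx":-41.4,"ty":-45,"tz":-2,"wz":30},{"tx":-41.4,"ty":-45,"tz":-2,"wz":30},{"tx":-41.4,"ty":-45,"tz":-2,"wz":30},{"tx":-41.4,"ty":-45,"tz":-2,"wz":61},{"tx":-41.4,"ty":-45,"tz":-2,"wz":61},{"tx":-41.4,"ty":-45,"tz":-2,"wz":61},{"tx":-41.4,"ty":-45,"tz":-2,"wz":61},{"tx":-41.4,"ty":-45,"tz":-2,"wz":61},{"tx":-41.4,"ty":-45,"tz":-2,"wz":61},{"tx":-41.4,"ty":-45,"tz":-2,"wz":61}]'
python3 - <<'E'
from h import *
plan(.4255,-.330,.22,6); print(sensors.observe()['joints'])
E
```

```text
t 0.15 p [0.2437 0.5751 0.2401] yaw 67.03 tilt 0.07 j7 -0.08 F [-0.1 -0.2 -0.2] w 0.999
  shift cm [-52.06 -76.24   2.11] turn opts [[-0.06, 0.04, 61.03], [-0.05, -0.07, -118.97]]
[-1.27261632  0.43506205  0.02493561  1.57389386 -0.01164973  1.13400415
 -0.07512065]invalid input
```

```bash
python3 -m handwheel '[{"tx":-20,"ty":-21,"tz":-2,"wx":0,"wy":0,"wz":15,"claw":1},{"tx":-41.4,"ty":-45,"tz":-2,"wx":0,"wy":0,"wz":30,"claw":1},{"tx":-41.4,"ty":-45,"tz":-2,"wx":0,"wy":0,"wz":30,"claw":1},{"tx":-41.4,"ty":-45,"tz":-2,"wx":0,"wy":0,"wz":30,"claw":1},{"tx":-41.4,"ty":-45,"tz":-2,"wx":0,"wy":0,"wz":61,"claw":1},{"tx":-41.4,"ty":-45,"tz":-2,"wx":0,"wy":0,"wz":61,"claw":1},{"tx":-41.4,"ty":-45,"tz":-2,"wx":0,"wy":0,"wz":61,"claw":1},{"tx":-41.4,"ty":-45,"tz":-2,"wx":0,"wy":0,"wz":61,"claw":1},{"tx":-41.4,"ty":-45,"tz":-2,"wx":0,"wy":0,"wz":61,"claw":1},{"tx":-41.4,"ty":-45,"tz":-2,"wx":0,"wy":0,"wz":61,"claw":1},{"tx":-41.4,"ty":-45,"tz":-2,"wx":0,"wy":0,"wz":61,"claw":1},{"tx":-41.4,"ty":-45,"tz":-2,"wx":0,"wy":0,"wz":61,"claw":1}]'
python3 - <<'E'
from h import *
plan(.4255,-.330,.22,6); print(sensors.observe()['joints'])
E
```

```text
clock: 1.15
position: [0.412, 0.1029, 0.2576]
ee_rot: [-2.101, -2.335, -0.001]
force: [0.5, -0.2, -0.6]
width: 0.999
t 1.15 p [0.412  0.1029 0.2576] yaw 6.05 tilt 0.04 j7 -0.21 F [ 0.5 -0.2 -0.6] w 0.999
  shift cm [-43.19  -3.22   3.73] turn opts [[0.02, -0.03, 0.05], [0.05, 0.03, -179.95]]
[-0.81043388  0.0735575   0.47821555  2.03193908 -0.03968028  1.04423957
 -0.2078499 ]
```

```bash
python3 -m handwheel '[{"tx":-43,"ty":-3,"tz":3.5,"wz":0,"wx":0,"wy":0,"claw":1},{"tx":-43,"ty":-3,"tz":3.5,"wx":0,"wy":0,"wz":0,"claw":1},{"tx":-43,"ty":-3,"tz":3.5,"wx":0,"wy":0,"wz":0,"claw":1},{"tx":-43,"ty":-3,"tz":3.5,"wx":0,"wy":0,"wz":0,"claw":1},{"tx":-43,"ty":-3,"tz":3.5,"wx":0,"wy":0,"wz":0,"claw":1},{"tx":-43,"ty":-3,"tz":3.5,"wx":0,"wy":0,"wz":0,"claw":1},{"tx":-43,"ty":-3,"tz":3.5,"wx":0,"wy":0,"wz":0,"claw":1},{"tx":-43,"ty":-3,"tz":3.5,"wx":0,"wy":0,"wz":0,"claw":1},{"tx":-43,"ty":-3,"tz":3.5,"wx":0,"wy":0,"wz":0,"claw":1},{"tx":-43,"ty":-3,"tz":3.5,"wx":0,"wy":0,"wz":0,"claw":1},{"tx":-43,"ty":-3,"tz":3.5,"wx":0,"wy":0,"wz":0,"claw":1},{"tx":-43,"ty":-3,"tz":3.5,"wx":0,"wy":0,"wz":0,"claw":1}]'
python3 - <<'E'
from h import *
im,d,W=shot('wrist'); save(im,'wrist1'); np.savez('w1.npz',im=im,W=W)
plan(.4255,-.330,.22,6); print(sensors.observe()['joints'])
w=W.reshape(-1,3); 
s=w[(w[:,2]>.10)&(w[:,2]<.13)&(np.hypot(w[:,0]-.4255,w[:,1]+.33)<.03)];print('top',len(s),s.mean(0),cv2.minAreaRect(s[:,:2].astype(np.float32)))
s=w[(w[:,2]>.112)&(w[:,2]<.13)&(np.hypot(w[:,0]-.4255,w[:,1]+.33)<.03)];print('top',len(s),s.mean(0),cv2.minAreaRect(s[:,:2].astype(np.float32)))
s=w[(w[:,2]>.037)&(w[:,2]<.043)&(np.hypot(w[:,0]-.4255,w[:,1]+.33)<.045)];print('socket',len(s),cv2.minAreaRect(s[:,:2].astype(np.float32)))
E
```

```text
clock: 2.15
position: [0.4259, -0.3307, 0.2221]
ee_rot: [2.108, 2.328, -0.005]
force: [-0.4, -0.4, 0.6]
width: 0.999
t 2.2 p [ 0.4263 -0.328   0.2219] yaw 5.8 tilt 0.09 j7 0.97 F [-0.2  0.6 -0.3] w 1.002
  shift cm [-0.19 -0.1   0.19] turn opts [[-0.08, 0.04, -0.2], [0.07, 0.12, 179.8]]
[-0.01341027  0.36800227  0.7666892   1.85478575 -0.29260082  1.03561628
  0.97244234]
top 1034 [ 0.42370189 -0.32854839  0.11374463] ((0.4234744906425476, -0.3301425874233246), (0.024635162204504013, 0.023886986076831818), 5.861356735229492)
top 883 [ 0.42388812 -0.3296799   0.1147853 ] ((0.42392587661743164, -0.3301413059234619), (0.023593870922923088, 0.023712364956736565), 5.998583793640137)
socket 848 ((0.42362064123153687, -0.3302910029888153), (0.045292697846889496, 0.04628884792327881), 6.694123268127441)
```

View pics/wrist1.png

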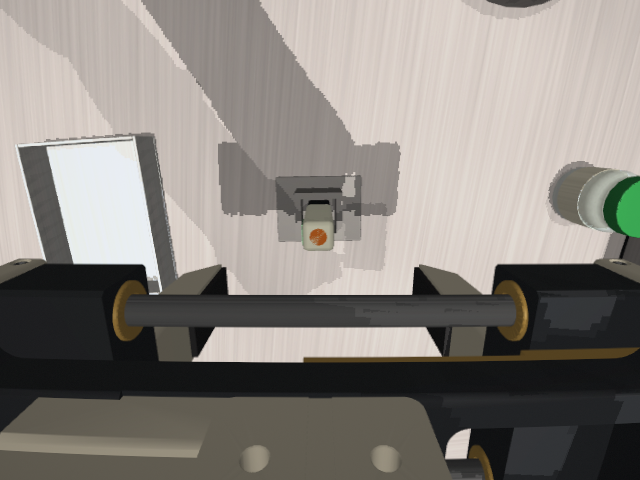

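The wrist view shows the stick's top at (318,237), standing in its socket. Its measured position (0.424, -0.330) and 6° yaw agree with the top camera.

Run:
```python
from h import *
plan(.4243,-.330,.072,6)
```

```text
t 2.2 p [ 0.4263 -0.328   0.2219] yaw 5.8 tilt 0.09 j7 0.97 F [-0.2  0.6 -0.3] w 1.002
  shift cm [-0.17 -0.2  14.99] turn opts [[-0.08, 0.04, -0.2], [0.07, 0.12, 179.8]]
```

```bash
python3 -m handwheel '[{"tx":0,"ty":-0.1,"tz":3,"wx":0,"wy":0,"wz":0,"claw":1},{"tx":0,"ty":-0.2,"tz":6,"wx":0,"wy":0,"wz":0,"claw":1},{"tx":0,"ty":-0.2,"tz":8,"wx":0,"wy":0,"wz":0,"claw":1},{"tx":0,"ty":-0.2,"tz":8.5,"wx":0,"wy":0,"wz":0,"claw":1},{"tx":0,"ty":-0.2,"tz":8.5,"wx":0,"wy":0,"wz":0,"claw":1}]'
python3 - <<'E'
from h import *
plan(.4243,-.330,.072,6)
E
```

```text
clock: 2.62
position: [0.425, -0.3243, 0.1364]
ee_rot: [-2.098, -2.334, 0.0]
force: [-0.6, -0.0, 0.2]
width: 0.997
t 2.62 p [ 0.425  -0.3243  0.1364] yaw 6.11 tilt 0.18 j7 1.06 F [-0.6 -0.   0.2] w 0.997
  shift cm [-0.58 -0.11  6.44] turn opts [[-0.12, -0.13, 0.11], [0.2, -0.19, -179.89]]
```

```bash
python3 -m handwheel '[{"tx":-0.4,"ty":-0.1,"tz":1.5,"wx":0,"wy":0,"wz":0,"claw":1},{"tx":-0.55,"ty":-0.1,"tz":3.5,"wx":0,"wy":0,"wz":0,"claw":1},{"tx":-0.55,"ty":-0.1,"tz":5.5,"wx":0,"wy":0,"wz":0,"claw":1},{"tx":-0.55,"ty":-0.1,"tz":6.4,"wx":0,"wy":0,"wz":0,"claw":1},{"tx":-0.55,"ty":-0.1,"tz":6.4,"wx":0,"wy":0,"wz":0,"claw":1},{"tx":-0.55,"ty":-0.1,"tz":6.4,"wx":0,"wy":0,"wz":0,"claw":1}]'
python3 - <<'E'
from h import *
plan(.4243,-.330,.072,6)
E
```

```text
clock: 3.12
position: [0.4255, -0.3316, 0.0743]
ee_rot: [2.101, 2.335, 0.001]
force: [0.2, 0.5, 0.8]
width: 1.002
t 3.12 p [ 0.4255 -0.3316  0.0743] yaw 6.05 tilt 0.04 j7 1.15 F [0.2 0.5 0.8] w 1.002
  shift cm [ 0.18 -0.1   0.23] turn opts [[0.03, 0.01, 0.05], [-0.02, 0.05, -179.95]]
```

```bash
python3 -m handwheel '[{"tx":0.1,"ty":-0.1,"tz":0.15,"wx":0,"wy":0,"wz":0,"claw":0.5},{"tx":0.1,"ty":-0.1,"tz":0.15,"wx":0,"wy":0,"wz":0,"claw":0.3},{"tx":0.1,"ty":-0.1,"tz":0.15,"wx":0,"wy":0,"wz":0,"claw":0.1},{"tx":0.1,"ty":-0.1,"tz":0.15,"wx":0,"wy":0,"wz":0,"claw":0.1},{"tx":0.1,"ty":-0.1,"tz":0.15,"wx":0,"wy":0,"wz":0,"claw":0.1},{"tx":0.1,"ty":-0.1,"tz":0.15,"wx":0,"wy":0,"wz":0,"claw":0.1},{"tx":0.1,"ty":-0.1,"tz":0.15,"wx":0,"wy":0,"wz":0,"claw":0.1},{"tx":0.1,"ty":-0.1,"tz":0.15,"wx":0,"wy":0,"wz":0,"claw":0.1},{"tx":0.1,"ty":-0.1,"tz":0.15,"wx":0,"wy":0,"wz":0,"claw":0.1},{"tx":0.1,"ty":-0.1,"tz":0.15,"wx":0,"wy":0,"wz":0,"claw":0.1}]' 20
python3 - <<'E'
from h import *
plan(.5866,-.037,.245,6)
E
```

```text
clock: 3.95
position: [0.4238, -0.3308, 0.0718]
ee_rot: [-2.102, -2.335, 0.0]
force: [-0.1, 0.6, -0.1]
width: 0.321
t 3.95 p [ 0.4238 -0.3308  0.0718] yaw 6.03 tilt 0.0 j7 1.15 F [-0.1  0.6 -0.1] w 0.321
  shift cm [ 27.51  19.27 -17.32] turn opts [[-0.0, -0.0, 0.03], [0.0, -0.0, -179.97]]
```

```bash
python3 -m handwheel '[{"tx":0,"ty":0,"tz":0,"wx":0,"wy":0,"wz":0,"claw":0.1},{"tx":0,"ty":0,"tz":0,"wx":0,"wy":0,"wz":0,"claw":0.1},{"tx":0,"ty":0,"tz":0,"wx":0,"wy":0,"wz":0,"claw":0.1},{"tx":0,"ty":0,"tz":0,"wx":0,"wy":0,"wz":0,"claw":0.1}]'
python3 - <<'E'
from h import *
plan(.5866,-.037,.246,6)
E
```

```text
clock: 4.28
position: [0.4238, -0.3307, 0.0718]
ee_rot: [-2.101, -2.335, -0.0]
force: [-0.2, 0.3, -0.9]
width: 0.26
t 4.28 p [ 0.4238 -0.3307  0.0718] yaw 6.03 tilt 0.01 j7 1.15 F [-0.2  0.3 -0.9] w 0.26
  shift cm [ 27.5   19.27 -17.42] turn opts [[-0.0, -0.01, 0.03], [0.01, -0.01, -179.97]]
```

```bash
python3 -m handwheel '[{"tx":0,"ty":0,"tz":-0.7,"wx":0,"wy":0,"wz":0,"claw":0.1},{"tx":0,"ty":0,"tz":-2,"wx":0,"wy":0,"wz":0,"claw":0.1},{"tx":0,"ty":0,"tz":-4,"wx":0,"wy":0,"wz":0,"claw":0.1},{"tx":0,"ty":0,"tz":-6.5,"wx":0,"wy":0,"wz":0,"claw":0.1},{"tx":0,"ty":0,"tz":-9,"wx":0,"wy":0,"wz":0,"claw":0.1},{"tx":0,"ty":0,"tz":-11.5,"wx":0,"wy":0,"wz":0,"claw":0.1},{"tx":0,"ty":0,"tz":-14,"wx":0,"wy":0,"wz":0,"claw":0.1},{"tx":0,"ty":0,"tz":-16,"wx":0,"wy":0,"wz":0,"claw":0.1},{"tx":0,"ty":0,"tz":-17.2,"wx":0,"wy":0,"wz":0,"claw":0.1},{"tx":0,"ty":0,"tz":-17.4,"wx":0,"wy":0,"wz":0,"claw":0.1}]'
python3 - <<'E'
from h import *
plan(.5866,-.037,.246,6)
E
```

```text
clock: 5.12
position: [0.4244, -0.3316, 0.2485]
ee_rot: [2.099, 2.332, 0.002]
force: [-0.0, -0.7, -1.4]
width: 0.256
t 5.12 p [ 0.4244 -0.3316  0.2485] yaw 6.02 tilt 0.22 j7 0.96 F [-0.  -0.7 -1.4] w 0.256
  shift cm [27.6  19.22  0.26] turn opts [[0.19, 0.11, 0.02], [-0.18, 0.29, -179.98]]
```

```bash
python3 -m handwheel '[{"tx":0.8,"ty":0.6,"tz":0,"wx":0,"wy":0,"wz":0,"claw":0.1},{"tx":2.7,"ty":1.9,"tz":0,"wx":0,"wy":0,"wz":0,"claw":0.1},{"tx":5.5,"ty":3.8,"tz":0,"wx":0,"wy":0,"wz":0,"claw":0.1},{"tx":8.5,"ty":6,"tz":0,"wx":0,"wy":0,"wz":0,"claw":0.1},{"tx":11.8,"ty":8.3,"tz":0,"wx":0,"wy":0,"wz":0,"claw":0.1},{"tx":15.1,"ty":10.6,"tz":0,"wx":0,"wy":0,"wz":0,"claw":0.1},{"tx":18.4,"ty":12.9,"tz":0,"wx":0,"wy":0,"wz":0,"claw":0.1},{"tx":21.5,"ty":15,"tz":0,"wx":0,"wy":0,"wz":0,"claw":0.1},{"tx":24,"ty":16.7,"tz":0,"wx":0,"wy":0,"wz":0,"claw":0.1},{"tx":26,"ty":18.1,"tz":0,"wx":0,"wy":0,"wz":0,"claw":0.1},{"tx":27.1,"ty":18.9,"tz":0,"wx":0,"wy":0,"wz":0,"claw":0.1},{"tx":27.5,"ty":19.2,"tz":0,"wx":0,"wy":0,"wz":0,"claw":0.1}]'
python3 - <<'E'
from h import *
plan(.5866,-.037,.246,6)
E
```

```text
clock: 6.12
position: [0.5862, -0.0338, 0.2443]
ee_rot: [-2.096, -2.338, 0.002]
force: [0.2, 0.1, -0.5]
width: 0.26
t 6.12 p [ 0.5862 -0.0338  0.2443] yaw 6.26 tilt 0.13 j7 0.37 F [ 0.2  0.1 -0.5] w 0.26
  shift cm [-0.32  0.01 -0.17] turn opts [[-0.12, -0.03, 0.26], [0.05, -0.19, -179.74]]
```

Settle with a short hold, then check by picture.

```bash
python3 -m handwheel '[{"tx":-0.1,"ty":0,"tz":-0.1,"wx":0,"wy":0,"wz":0,"claw":0.1},{"tx":-0.1,"ty":0,"tz":-0.1,"wx":0,"wy":0,"wz":0,"claw":0.1},{"tx":-0.1,"ty":0,"tz":-0.1,"wx":0,"wy":0,"wz":0,"claw":0.1},{"tx":-0.1,"ty":0,"tz":-0.1,"wx":0,"wy":0,"wz":0,"claw":0.1},{"tx":-0.1,"ty":0,"tz":-0.1,"wx":0,"wy":0,"wz":0,"claw":0.1},{"tx":-0.1,"ty":0,"tz":-0.1,"wx":0,"wy":0,"wz":0,"claw":0.1}]'
python3 - <<'E'
from h import *
plan(.5866,-.037,.246,6)
im,d,W=shot('scene'); np.savez('s2.npz',im=im,W=W)
save(cv2.resize(im[120:345,200:440],None,fx=2.5,fy=2.5),'scene2')
w=W.reshape(-1,3);s=w[(np.hypot(w[:,0]-.5866,w[:,1]+.037)<.022)&(w[:,2]>.12)&(w[:,2]<.235)]
print(len(s),s.min(0),s.max(0))
for a in np.arange(.16,.235,.015):
    q=s[(s[:,2]>a)&(s[:,2]<a+.015)]
    if len(q): print(round(a,3),len(q),q.mean(0).round(4))
E
```

```text
clock: 6.62
position: [0.5857, -0.0389, 0.247]
ee_rot: [2.103, 2.334, 0.0]
force: [0.4, -0.5, -1.4]
width: 0.26
t 6.62 p [ 0.5857 -0.0389  0.247 ] yaw 5.96 tilt 0.02 j7 0.38 F [ 0.4 -0.5 -1.4] w 0.26
  shift cm [0.18 0.1  0.1 ] turn opts [[0.01, -0.01, -0.04], [-0.01, -0.02, 179.96]]
312 [ 0.57270595 -0.05159633  0.18138134] [ 0.60278889 -0.02566269  0.23493354]
0.175 46 [ 0.5947 -0.0412  0.1859]
0.19 94 [ 0.5942 -0.0414  0.1976]
0.205 93 [ 0.5941 -0.0422  0.2127]
0.22 79 [ 0.5946 -0.0426  0.2268]
```

View pics/scene2.png

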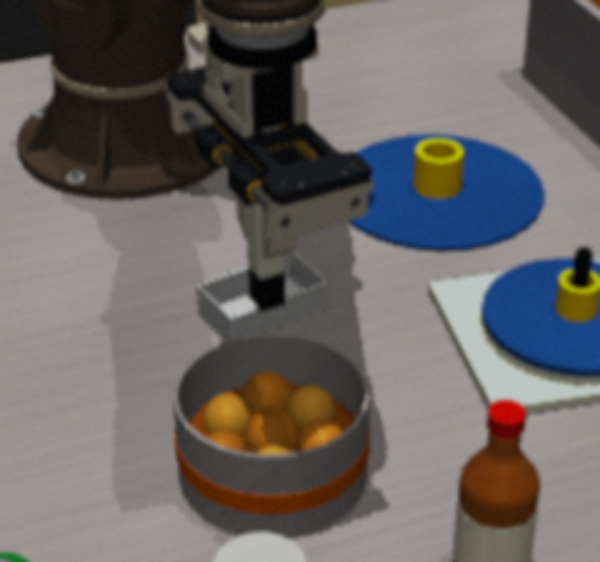

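The stick is upright over the pot with its black tip at crop (268,290), the lens at z≈0.181, 91 mm above the rim, and about 2 mm off centre. I hold it there for 1.5 s.

```bash
for i in 1; do python3 -m handwheel '[{"tx":0,"ty":0,"tz":0,"wx":0,"wy":0,"wz":0,"claw":0.1},{"tx":0,"ty":0,"tz":0,"wx":0,"wy":0,"wz":0,"claw":0.1},{"tx":0,"ty":0,"tz":0,"wx":0,"wy":0,"wz":0,"claw":0.1},{"tx":0,"ty":0,"tz":0,"wx":0,"wy":0,"wz":0,"claw":0.1},{"tx":0,"ty":0,"tz":0,"wx":0,"wy":0,"wz":0,"claw":0.1},{"tx":0,"ty":0,"tz":0,"wx":0,"wy":0,"wz":0,"claw":0.1},{"tx":0,"ty":0,"tz":0,"wx":0,"wy":0,"wz":0,"claw":0.1},{"tx":0,"ty":0,"tz":0,"wx":0,"wy":0,"wz":0,"claw":0.1},{"tx":0,"ty":0,"tz":0,"wx":0,"wy":0,"wz":0,"claw":0.1},{"tx":0,"ty":0,"tz":0,"wx":0,"wy":0,"wz":0,"claw":0.1},{"tx":0,"ty":0,"tz":0,"wx":0,"wy":0,"wz":0,"claw":0.1},{"tx":0,"ty":0,"tz":0,"wx":0,"wy":0,"wz":0,"claw":0.1}]'; done
python3 -m handwheel '[{"tx":0,"ty":0,"tz":0,"wx":0,"wy":0,"wz":0,"claw":0.1},{"tx":0,"ty":0,"tz":0,"wx":0,"wy":0,"wz":0,"claw":0.1},{"tx":0,"ty":0,"tz":0,"wx":0,"wy":0,"wz":0,"claw":0.1},{"tx":0,"ty":0,"tz":0,"wx":0,"wy":0,"wz":0,"claw":0.1},{"tx":0,"ty":0,"tz":0,"wx":0,"wy":0,"wz":0,"claw":0.1},{"tx":0,"ty":0,"tz":0,"wx":0,"wy":0,"wz":0,"claw":0.1}]'
python3 - <<'E'
from h import *
plan(.4238,-.3307,.247,6)
E
```

```text
clock: 7.67
position: [0.586, -0.0381, 0.2469]
ee_rot: [2.101, 2.335, 0.0]
force: [-0.6, 0.3, -2.3]
width: 0.259
clock: 8.17
position: [0.586, -0.0381, 0.2469]
ee_rot: [-2.102, -2.335, -0.0]
force: [-0.4, -0.4, -1.9]
width: 0.26
t 8.17 p [ 0.586  -0.0381  0.2469] yaw 6.03 tilt 0.0 j7 0.38 F [-0.4 -0.4 -1.9] w 0.26
  shift cm [-2.74e+01 -1.92e+01 -2.00e-02] turn opts [[0.0, -0.0, 0.03], [0.0, 0.0, -179.97]]
```

```bash
python3 -m handwheel '[{"tx":-0.8,"ty":-0.6,"tz":0,"wx":0,"wy":0,"wz":0,"claw":0.1},{"tx":-2.7,"ty":-1.9,"tz":0,"wx":0,"wy":0,"wz":0,"claw":0.1},{"tx":-5.5,"ty":-3.8,"tz":0,"wx":0,"wy":0,"wz":0,"claw":0.1},{"tx":-8.5,"ty":-6,"tz":0,"wx":0,"wy":0,"wz":0,"claw":0.1},{"tx":-11.8,"ty":-8.3,"tz":0,"wx":0,"wy":0,"wz":0,"claw":0.1},{"tx":-15.1,"ty":-10.6,"tz":0,"wx":0,"wy":0,"wz":0,"claw":0.1},{"tx":-18.4,"ty":-12.9,"tz":0,"wx":0,"wy":0,"wz":0,"claw":0.1},{"tx":-21.5,"ty":-15,"tz":0,"wx":0,"wy":0,"wz":0,"claw":0.1},{"tx":-24,"ty":-16.7,"tz":0,"wx":0,"wy":0,"wz":0,"claw":0.1},{"tx":-26,"ty":-18.1,"tz":0,"wx":0,"wy":0,"wz":0,"claw":0.1},{"tx":-27.1,"ty":-19,"tz":0,"wx":0,"wy":0,"wz":0,"claw":0.1},{"tx":-27.4,"ty":-19.2,"tz":0,"wx":0,"wy":0,"wz":0,"claw":0.1}]'
python3 -m handwheel '[{"tx":0,"ty":0,"tz":1,"wx":0,"wy":0,"wz":0,"claw":0.1},{"tx":0,"ty":0,"tz":3,"wx":0,"wy":0,"wz":0,"claw":0.1},{"tx":0,"ty":0,"tz":5.5,"wx":0,"wy":0,"wz":0,"claw":0.1},{"tx":0,"ty":0,"tz":8,"wx":0,"wy":0,"wz":0,"claw":0.1},{"tx":0,"ty":0,"tz":10,"wx":0,"wy":0,"wz":0,"claw":0.1},{"tx":0,"ty":0,"tz":11.3,"wx":0,"wy":0,"wz":0,"claw":0.1},{"tx":0,"ty":0,"tz":11.7,"wx":0,"wy":0,"wz":0,"claw":0.1},{"tx":0,"ty":0,"tz":11.7,"wx":0,"wy":0,"wz":0,"claw":0.1},{"tx":0,"ty":0,"tz":11.7,"wx":0,"wy":0,"wz":0,"claw":0.1},{"tx":0,"ty":0,"tz":11.7,"wx":0,"wy":0,"wz":0,"claw":0.1}]'
python3 - <<'E'
from h import *
plan(.4238,-.3305,.0718,6)
E
```

```text
clock: 9.17
position: [0.4209, -0.334, 0.2473]
ee_rot: [2.107, 2.329, -0.001]
force: [-0.5, -0.1, -0.9]
width: 0.263
clock: 10.0
position: [0.4246, -0.3307, 0.1307]
ee_rot: [2.1, 2.335, 0.001]
force: [-0.6, -0.0, -1.6]
width: 0.262
t 10.0 p [ 0.4246 -0.3307  0.1307] yaw 6.07 tilt 0.08 j7 1.09 F [-0.6 -0.  -1.6] w 0.262
  shift cm [ 0.04 -0.09  5.89] turn opts [[0.07, 0.04, 0.07], [-0.06, 0.11, -179.93]]
```

```bash
python3 -m handwheel '[{"tx":0,"ty":-0.05,"tz":0.6,"wx":0,"wy":0,"wz":0,"claw":0.1},{"tx":0,"ty":-0.05,"tz":1.6,"wx":0,"wy":0,"wz":0,"claw":0.1},{"tx":0,"ty":-0.05,"tz":2.7,"wx":0,"wy":0,"wz":0,"claw":0.1},{"tx":0,"ty":-0.05,"tz":3.8,"wx":0,"wy":0,"wz":0,"claw":0.1},{"tx":0,"ty":-0.05,"tz":4.7,"wx":0,"wy":0,"wz":0,"claw":0.1},{"tx":0,"ty":-0.05,"tz":5.3,"wx":0,"wy":0,"wz":0,"claw":0.1},{"tx":0,"ty":-0.05,"tz":5.6,"wx":0,"wy":0,"wz":0,"claw":0.1},{"tx":0,"ty":-0.05,"tz":5.75,"wx":0,"wy":0,"wz":0,"claw":0.1},{"tx":0,"ty":-0.05,"tz":5.8,"wx":0,"wy":0,"wz":0,"claw":0.1},{"tx":0,"ty":-0.05,"tz":5.8,"wx":0,"wy":0,"wz":0,"claw":0.1},{"tx":0,"ty":-0.05,"tz":5.8,"wx":0,"wy":0,"wz":0,"claw":0.1},{"tx":0,"ty":-0.05,"tz":5.8,"wx":0,"wy":0,"wz":0,"claw":0.1}]'
python3 - <<'E'
from h import *
plan(.4238,-.3305,.0718,6)
E
```

```text
clock: 11.0
position: [0.4236, -0.3309, 0.0721]
ee_rot: [2.101, 2.335, 0.0]
force: [0.1, 0.7, -1.4]
width: 0.259
t 11.0 p [ 0.4236 -0.3309  0.0721] yaw 6.03 tilt 0.04 j7 1.15 F [ 0.1  0.7 -1.4] w 0.259
  shift cm [0.04 0.03 0.03] turn opts [[0.03, 0.02, 0.03], [-0.03, 0.05, -179.97]]
```

```bash
python3 -m handwheel '[{"tx":0,"ty":0,"tz":0.04,"wx":0,"wy":0,"wz":0,"claw":0.1},{"tx":0,"ty":0,"tz":0.04,"wx":0,"wy":0,"wz":0,"claw":0.3},{"tx":0,"ty":0,"tz":0.04,"wx":0,"wy":0,"wz":0,"claw":0.35},{"tx":0,"ty":0,"tz":0.04,"wx":0,"wy":0,"wz":0,"claw":0.5},{"tx":0,"ty":0,"tz":0.04,"wx":0,"wy":0,"wz":0,"claw":0.7},{"tx":0,"ty":0,"tz":0.04,"wx":0,"wy":0,"wz":0,"claw":0.7},{"tx":0,"ty":0,"tz":0.04,"wx":0,"wy":0,"wz":0,"claw":0.7},{"tx":0,"ty":0,"tz":0.04,"wx":0,"wy":0,"wz":0,"claw":0.7}]'
python3 -m handwheel '[{"tx":0,"ty":0,"tz":-0.5,"wx":0,"wy":0,"wz":0,"claw":0.7},{"tx":0,"ty":0,"tz":-1.5,"wx":0,"wy":0,"wz":0,"claw":0.7},{"tx":0,"ty":0,"tz":-4,"wx":0,"wy":0,"wz":0,"claw":0.7},{"tx":0,"ty":0,"tz":-7,"wx":0,"wy":0,"wz":0,"claw":0.7},{"tx":0,"ty":0,"tz":-11,"wx":0,"wy":0,"wz":0,"claw":0.7},{"tx":0,"ty":0,"tz":-15,"wx":0,"wy":0,"wz":0,"claw":0.7},{"tx":0,"ty":0,"tz":-18,"wx":0,"wy":0,"wz":0,"claw":0.7},{"tx":0,"ty":0,"tz":-18,"wx":0,"wy":0,"wz":0,"claw":0.7}]'
python3 - <<'E'
from h import *
im,d,W=shot('wrist'); save(im,'wrist3')
w=W.reshape(-1,3); 
s=w[(w[:,2]>.105)&(w[:,2]<.13)&(np.hypot(w[:,0]-.4255,w[:,1]+.33)<.03)];print('top',len(s),s.mean(0),cv2.minAreaRect(s[:,:2].astype(np.float32)))
plan(.5135,.291,.20,6);plan(.5135,.291,.20,60);plan(.5135,.291,.20,90)
print(sensors.observe()['joints'])
E
```

```text
clock: 11.67
position: [0.4233, -0.3308, 0.0715]
ee_rot: [-2.102, -2.335, -0.0]
force: [-0.6, -0.5, -0.2]
width: 0.66
clock: 12.33
position: [0.425, -0.3334, 0.2583]
ee_rot: [2.096, 2.327, 0.004]
force: [1.1, -0.6, -0.8]
width: 0.697
top 761 [ 0.42303897 -0.32926939  0.11431094] ((0.42302653193473816, -0.3301440179347992), (0.02366464026272297, 0.023748422041535378), 5.266810894012451)
t 12.38 p [ 0.4245 -0.3322  0.2554] yaw 6.02 tilt 0.38 j7 0.96 F [-0.7  0.2 -0.9] w 0.698
  shift cm [61.06 15.35  5.43] turn opts [[0.33, 0.19, 0.02], [-0.31, 0.52, -179.98]]
t 12.38 p [ 0.4245 -0.3322  0.2554] yaw 6.02 tilt 0.38 j7 0.96 F [-0.7  0.2 -0.9] w 0.698
  shift cm [61.06 15.35  5.43] turn opts [[0.21, 0.34, -53.98], [0.4, -0.26, 126.02]]
t 12.38 p [ 0.4245 -0.3322  0.2554] yaw 6.02 tilt 0.38 j7 0.96 F [-0.7  0.2 -0.9] w 0.698
  shift cm [61.06 15.35  5.43] turn opts [[0.13, 0.4, -83.98], [0.41, -0.13, 96.02]]
[-0.03505799  0.33193335  0.79929972  1.81296154 -0.26739273  1.10098324
  0.96304848]
```

View pics/wrist3.png

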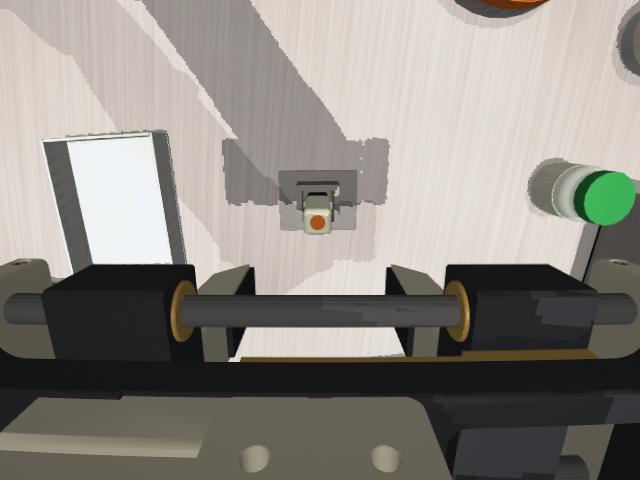

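The wrist view shows the stick standing again in its socket (318,222), with the same position and yaw as before. On to the lids.

```bash
python3 -m handwheel '[{"tx":3,"ty":0.8,"tz":0.2,"wx":0,"wy":0,"wz":0,"claw":0.7},{"tx":7,"ty":1.8,"tz":0.2,"wx":0,"wy":0,"wz":0,"claw":0.7},{"tx":11,"ty":2.8,"tz":0.4,"wx":0,"wy":0,"wz":0,"claw":0.7},{"tx":15,"ty":3.8,"tz":0.6,"wx":0,"wy":0,"wz":0,"claw":0.7},{"tx":19,"ty":4.8,"tz":0.8,"wx":0,"wy":0,"wz":0,"claw":0.7},{"tx":23,"ty":5.8,"tz":1,"wx":0,"wy":0,"wz":0,"claw":0.7},{"tx":27,"ty":6.8,"tz":1,"wx":0,"wy":0,"wz":0,"claw":0.7},{"tx":31,"ty":7.8,"tz":1,"wx":0,"wy":0,"wz":0,"claw":0.7},{"tx":35,"ty":8.8,"tz":1,"wx":0,"wy":0,"wz":0,"claw":0.7},{"tx":39,"ty":9.8,"tz":1,"wx":0,"wy":0,"wz":0,"claw":0.7},{"tx":43,"ty":10.8,"tz":1,"wx":0,"wy":0,"wz":0,"claw":0.7},{"tx":47,"ty":11.8,"tz":1,"wx":0,"wy":0,"wz":0,"claw":0.7}]'
python3 - <<'E'
from h import *
plan(.5135,.291,.22,6)
E
```

```text
clock: 13.38
position: [0.4905, 0.1508, 0.2411]
ee_rot: [-2.101, -2.335, 0.001]
force: [0.5, -0.3, 0.1]
width: 0.7
t 13.38 p [0.4905 0.1508 0.2411] yaw 6.03 tilt 0.06 j7 -0.1 F [ 0.5 -0.3  0.1] w 0.7
  shift cm [13.7   3.76  2.11] turn opts [[-0.06, 0.0, 0.03], [-0.01, -0.09, -179.97]]
```

```bash
python3 -m handwheel '[{"tx":4,"ty":1,"tz":0.5,"wx":0,"wy":0,"wz":0,"claw":0.7},{"tx":8,"ty":2.2,"tz":1,"wx":0,"wy":0,"wz":0,"claw":0.7},{"tx":11,"ty":3.1,"tz":1.5,"wx":0,"wy":0,"wz":0,"claw":0.7},{"tx":13,"ty":3.7,"tz":2,"wx":0,"wy":0,"wz":0,"claw":0.7},{"tx":13.5,"ty":3.8,"tz":2,"wx":0,"wy":0,"wz":0,"claw":0.7},{"tx":13.5,"ty":3.8,"tz":2,"wx":0,"wy":0,"wz":0,"claw":0.7},{"tx":13.5,"ty":3.8,"tz":2,"wx":0,"wy":0,"wz":0,"claw":0.7}]'
python3 - <<'E'
from h import *
im,d,W=shot('wrist'); save(im,'wrist4'); np.savez('w4.npz',im=im,W=W)
w=W.reshape(-1,3); I=im.reshape(-1,3).astype(int)
near=np.hypot(w[:,0]-.5135,w[:,1]-.291)<.03
def circ(p):
    A=np.c_[2*p,np.ones(len(p))];s=np.linalg.lstsq(A,(p**2).sum(1),rcond=None)[0]
    return s[:2],np.sqrt(s[2]+s[:2]@s[:2])
s=w[near&(w[:,2]>.097)&(w[:,2]<.112)];print('knobtop',len(s),s.mean(0),cv2.minEnclosingCircle(s[:,:2].astype(np.float32)))
s=w[near&(w[:,2]>.065)&(w[:,2]<.073)];print('collar',len(s),s.mean(0),cv2.minEnclosingCircle(s[:,:2].astype(np.float32)))
m=(I[:,0]>90)&(I[:,0]>I[:,2]*2)&(w[:,2]>.025)&(w[:,2]<.045)&(np.hypot(w[:,0]-.5135,w[:,1]-.291)<.11);s=w[m];print('disc',len(s),np.median(s[:,2]),s.min(0),s.max(0))
plan(.5135,.291,.087,6)
E
```

```text
clock: 13.97
position: [0.5147, 0.2858, 0.2211]
ee_rot: [2.102, 2.334, -0.002]
force: [0.1, -0.4, -0.0]
width: 0.701
knobtop 305 [0.51266753 0.29414336 0.10053349] ((0.5127637982368469, 0.2935017943382263), 0.008055550046265125)
collar 876 [0.51258898 0.29525637 0.06806847] ((0.5129518508911133, 0.2937149405479431), 0.020067980512976646)
disc 22561 0.03327367168847156 [0.42658026 0.20638447 0.03032049] [0.60033471 0.38090814 0.03626945]
t 14.02 p [0.515  0.2852 0.2215] yaw 5.92 tilt 0.06 j7 -0.25 F [-0.2 -0.7 -0.1] w 0.698
  shift cm [ 0.6  -0.08 13.45] turn opts [[-0.02, 0.06, -0.08], [0.09, 0.03, 179.92]]
```

View pics/wrist4.png

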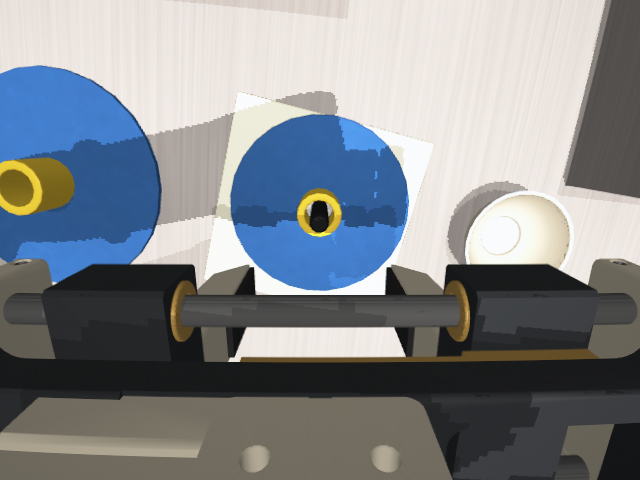

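The wrist view shows the black knob at (319,212) inside the yellow collar at the middle of the smaller blue disc. The knob top is at z 0.1005 and the collar radius is 20 mm, both as described. Descend.

```bash
python3 -m handwheel '[{"tx":0.4,"ty":0,"tz":2,"wx":0,"wy":0,"wz":0,"claw":0.7},{"tx":0.7,"ty":-0.1,"tz":5,"wx":0,"wy":0,"wz":0,"claw":0.7},{"tx":0.7,"ty":-0.1,"tz":8,"wx":0,"wy":0,"wz":0,"claw":0.7},{"tx":0.7,"ty":-0.1,"tz":10,"wx":0,"wy":0,"wz":0,"claw":0.7},{"tx":0.7,"ty":-0.1,"tz":10,"wx":0,"wy":0,"wz":0,"claw":0.7},{"tx":0.7,"ty":-0.1,"tz":10,"wx":0,"wy":0,"wz":0,"claw":0.7}]'
python3 - <<'E'
from h import *
plan(.5133,.2925,.0875,6)
E
```

```text
clock: 14.52
position: [0.5131, 0.2922, 0.1216]
ee_rot: [2.104, 2.333, -0.003]
force: [0.7, -0.2, 0.6]
width: 0.699
t 14.52 p [0.5131 0.2922 0.1216] yaw 5.9 tilt 0.09 j7 -0.2 F [ 0.7 -0.2  0.6] w 0.699
  shift cm [0.03 0.03 3.41] turn opts [[-0.07, 0.06, -0.1], [0.1, 0.1, 179.9]]
```

```bash
python3 -m handwheel '[{"tx":0,"ty":0,"tz":1,"wx":0,"wy":0,"wz":0,"claw":0.7},{"tx":0,"ty":0,"tz":2.2,"wx":0,"wy":0,"wz":0,"claw":0.5},{"tx":0,"ty":0,"tz":3.1,"wx":0,"wy":0,"wz":0,"claw":0.5},{"tx":0,"ty":0,"tz":3.4,"wx":0,"wy":0,"wz":0,"claw":0.4},{"tx":0,"ty":0,"tz":3.4,"wx":0,"wy":0,"wz":0,"claw":0.4},{"tx":0,"ty":0,"tz":3.4,"wx":0,"wy":0,"wz":0,"claw":0.4}]' 40
python3 - <<'E'
from h import *
plan(.5133,.2925,.0875,6)
E
```

```text
clock: 15.02
position: [0.5132, 0.294, 0.0874]
ee_rot: [2.102, 2.335, -0.0]
force: [-0.5, 0.9, 0.1]
width: 0.418
t 15.02 p [0.5132 0.294  0.0874] yaw 6.03 tilt 0.02 j7 -0.17 F [-0.5  0.9  0.1] w 0.418
  shift cm [-0.15 -0.01 -0.01] turn opts [[-0.01, 0.01, 0.03], [-0.02, -0.02, -179.97]]
```

```bash
python3 -m handwheel '[{"tx":-0.05,"ty":0,"tz":0,"wx":0,"wy":0,"wz":0,"claw":0.3},{"tx":-0.05,"ty":0,"tz":0,"wx":0,"wy":0,"wz":0,"claw":0.2},{"tx":-0.05,"ty":0,"tz":0,"wx":0,"wy":0,"wz":0,"claw":0.1},{"tx":-0.05,"ty":0,"tz":0,"wx":0,"wy":0,"wz":0,"claw":0},{"tx":-0.05,"ty":0,"tz":0,"wx":0,"wy":0,"wz":0,"claw":0},{"tx":-0.05,"ty":0,"tz":0,"wx":0,"wy":0,"wz":0,"claw":0},{"tx":-0.05,"ty":0,"tz":0,"wx":0,"wy":0,"wz":0,"claw":0},{"tx":-0.05,"ty":0,"tz":0,"wx":0,"wy":0,"wz":0,"claw":0},{"tx":-0.05,"ty":0,"tz":0,"wx":0,"wy":0,"wz":0,"claw":0},{"tx":-0.05,"ty":0,"tz":0,"wx":0,"wy":0,"wz":0,"claw":0}]' 40
python3 - <<'E'
from h import *
plan(.5866,-.037,.25,6)
E
```

```text
clock: 15.85
position: [0.5133, 0.2937, 0.0878]
ee_rot: [-2.101, -2.335, -0.001]
force: [-2.0, -0.4, 5.3]
width: 0.162
t 15.85 p [0.5133 0.2937 0.0878] yaw 6.03 tilt 0.02 j7 -0.17 F [-2.  -0.4  5.3] w 0.162
  shift cm [-33.65   3.82 -16.24] turn opts [[0.01, -0.02, 0.03], [0.03, 0.01, -179.97]]
```

Run:
```python
from h import *
im,d,W=shot('scene'); save(cv2.resize(im[120:300,340:520],None,fx=3.3,fy=3.3,interpolation=cv2.INTER_CUBIC),'scene5')
im,d,W=shot('wrist'); save(im,'wrist5')
plan(.5866,-.037,.25,6)
```

```text
t 15.95 p [0.5133 0.2937 0.0877] yaw 6.03 tilt 0.02 j7 -0.17 F [-2.  -0.4  4.6] w 0.162
  shift cm [-33.65   3.82 -16.24] turn opts [[0.01, -0.02, 0.03], [0.03, 0.02, -179.97]]
```

View pics/scene5.png

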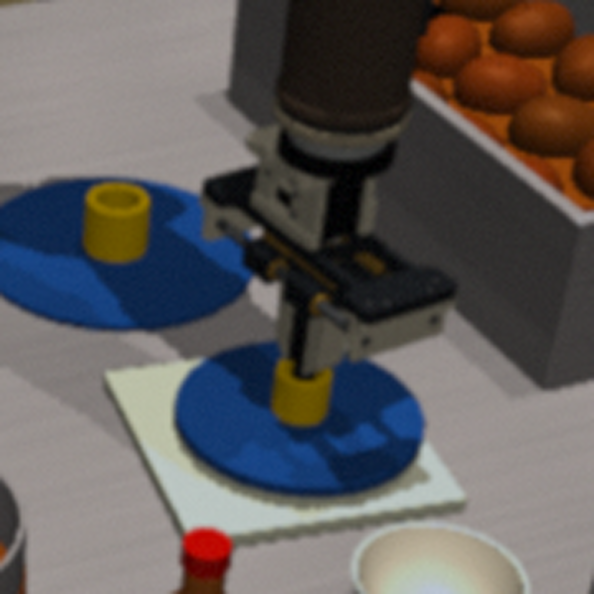

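View pics/wrist5.png

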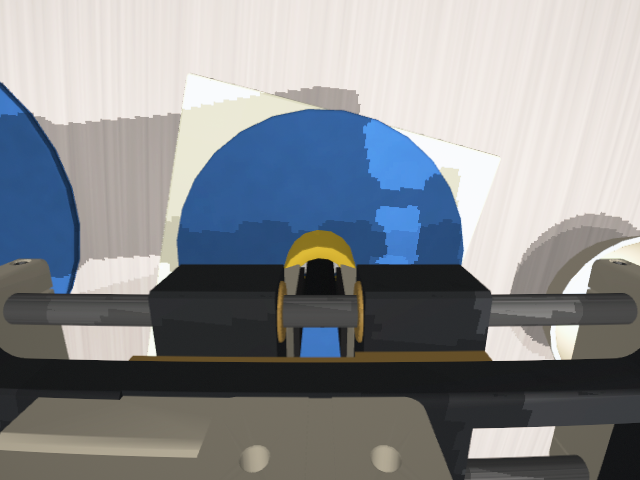

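```bash
python3 -m handwheel '[{"tx":0,"ty":0,"tz":-0.3,"wx":0,"wy":0,"wz":0,"claw":0},{"tx":0,"ty":0,"tz":-0.8,"wx":0,"wy":0,"wz":0,"claw":0},{"tx":0,"ty":0,"tz":-1.6,"wx":0,"wy":0,"wz":0,"claw":0},{"tx":0,"ty":0,"tz":-2.8,"wx":0,"wy":0,"wz":0,"claw":0},{"tx":0,"ty":0,"tz":-4.2,"wx":0,"wy":0,"wz":0,"claw":0},{"tx":0,"ty":0,"tz":-5.8,"wx":0,"wy":0,"wz":0,"claw":0},{"tx":0,"ty":0,"tz":-7.4,"wx":0,"wy":0,"wz":0,"claw":0},{"tx":0,"ty":0,"tz":-9,"wx":0,"wy":0,"wz":0,"claw":0},{"tx":0,"ty":0,"tz":-10.6,"wx":0,"wy":0,"wz":0,"claw":0},{"tx":0,"ty":0,"tz":-12.2,"wx":0,"wy":0,"wz":0,"claw":0},{"tx":0,"ty":0,"tz":-13.6,"wx":0,"wy":0,"wz":0,"claw":0},{"tx":0,"ty":0,"tz":-14.6,"wx":0,"wy":0,"wz":0,"claw":0}]'
python3 -m handwheel '[{"tx":0,"ty":0,"tz":-0.6,"wx":0,"wy":0,"wz":0,"claw":0},{"tx":0,"ty":0,"tz":-0.9,"wx":0,"wy":0,"wz":0,"claw":0},{"tx":0,"ty":0,"tz":-1,"wx":0,"wy":0,"wz":0,"claw":0},{"tx":0,"ty":0,"tz":-1,"wx":0,"wy":0,"wz":0,"claw":0},{"tx":0,"ty":0,"tz":-1,"wx":0,"wy":0,"wz":0,"claw":0}]'
python3 - <<'E'
from h import *
plan(.5866,-.037,.25,6)
im,d,W=shot('scene'); save(im,'scene6'); np.savez('s6.npz',im=im,W=W)
E
```

```text
clock: 16.95
position: [0.5136, 0.2935, 0.2357]
ee_rot: [2.102, 2.335, 0.003]
force: [0.3, 0.1, -6.9]
width: 0.163
clock: 17.37
position: [0.5128, 0.2934, 0.2427]
ee_rot: [-2.101, -2.335, 0.002]
force: [0.2, -0.5, -6.8]
width: 0.165
t 17.37 p [0.5128 0.2934 0.2427] yaw 6.03 tilt 0.07 j7 -0.27 F [ 0.2 -0.5 -6.8] w 0.165
  shift cm [-33.64   3.86  -0.71] turn opts [[-0.06, 0.04, 0.03], [-0.06, -0.1, -179.97]]
```

View pics/scene6.png

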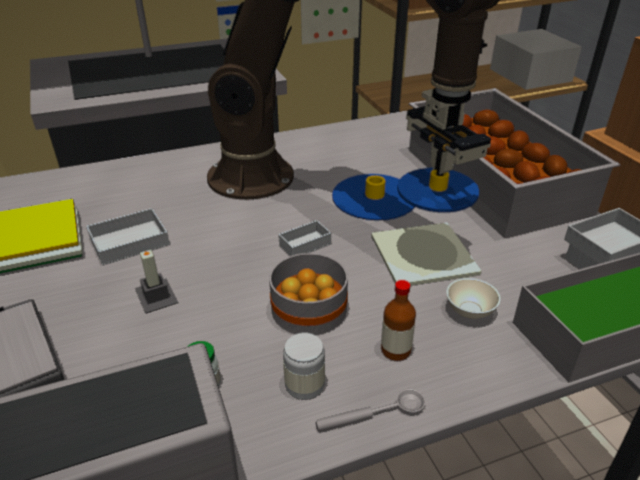

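Both lids are up (about 6.5 N). I check level and the axis offset from the TCP before carrying.

```bash
cat >> h.py <<'E'
def disc(W,im,c,zr):
    w=W.reshape(-1,3);I=im.reshape(-1,3).astype(int)
    m=(I[:,0]>60)&(I[:,0]>I[:,2]*2)&(w[:,2]>zr[0])&(w[:,2]<zr[1])&(np.hypot(w[:,0]-c[0],w[:,1]-c[1])<.11)
    s=w[m]
    for _ in range(4):
        A=np.c_[s[:,:2]-c,np.ones(len(s))];p=np.linalg.lstsq(A,s[:,2],rcond=None)[0];e=abs(A@p-s[:,2]);s=s[e<.006]
    h=cv2.convexHull(s[:,:2].astype(np.float32))[:,0]
    A=np.c_[2*h,np.ones(len(h))];q=np.linalg.lstsq(A,(h**2).sum(1),rcond=None)[0]
    print('disc n',len(s),'z at c',round(p[2],4),'tilt deg',np.degrees(p[:2]).round(2),'centre',q[:2].round(4),'R',round(float(np.sqrt(q[2]+q[:2]@q[:2])),4))
E
python3 - <<'E'
from h import *
f=np.load('s6.npz'); disc(f['W'],f['im'],np.array([.513,.2934]),(.16,.22))
im,d,W=shot('wrist'); disc(W,im,np.array([.513,.2934]),(.16,.22)); save(im,'wrist6')
im,d,W=shot('top'); disc(W,im,np.array([.513,.2934]),(.16,.22))
E
```

```text
disc n 1974 z at c 0.1899 tilt deg [-0.42  0.52] centre [0.516  0.2915] R 0.0874
disc n 34909 z at c 0.1881 tilt deg [ 0.01 -0.06] centre [0.5126 0.3006] R 0.0822
disc n 1951 z at c 0.189 tilt deg [-0.13 -0.11] centre [0.5141 0.2897] R 0.0843
```

```bash
python3 -m handwheel '[{"tx":-0.4,"ty":0.04,"tz":-0.3,"wx":0,"wy":0,"wz":0,"claw":0},{"tx":-1.2,"ty":0.1,"tz":-0.8,"wx":0,"wy":0,"wz":0,"claw":0},{"tx":-2.5,"ty":0.3,"tz":-1.3,"wx":0,"wy":0,"wz":0,"claw":0},{"tx":-4.3,"ty":0.5,"tz":-1.7,"wx":0,"wy":0,"wz":0,"claw":0},{"tx":-6.5,"ty":0.7,"tz":-1.9,"wx":0,"wy":0,"wz":0,"claw":0},{"tx":-8.9,"ty":1,"tz":-2,"wx":0,"wy":0,"wz":0,"claw":0},{"tx":-11.4,"ty":1.3,"tz":-2,"wx":0,"wy":0,"wz":0,"claw":0},{"tx":-14,"ty":1.5,"tz":-2,"wx":0,"wy":0,"wz":0,"claw":0},{"tx":-16.6,"ty":1.8,"tz":-2,"wx":0,"wy":0,"wz":0,"claw":0},{"tx":-19.2,"ty":2.1,"tz":-2,"wx":0,"wy":0,"wz":0,"claw":0},{"tx":-21.8,"ty":2.4,"tz":-2,"wx":0,"wy":0,"wz":0,"claw":0},{"tx":-24.3,"ty":2.7,"tz":-2,"wx":0,"wy":0,"wz":0,"claw":0}]'
python3 -m handwheel '[{"tx":-2.3,"ty":0.3,"tz":0,"wx":0,"wy":0,"wz":0,"claw":0},{"tx":-4.3,"ty":0.5,"tz":0,"wx":0,"wy":0,"wz":0,"claw":0},{"tx":-6,"ty":0.7,"tz":0,"wx":0,"wy":0,"wz":0,"claw":0},{"tx":-7.3,"ty":0.8,"tz":0,"wx":0,"wy":0,"wz":0,"claw":0},{"tx":-8.2,"ty":0.9,"tz":0,"wx":0,"wy":0,"wz":0,"claw":0},{"tx":-8.8,"ty":1,"tz":0,"wx":0,"wy":0,"wz":0,"claw":0},{"tx":-9.1,"ty":1,"tz":0,"wx":0,"wy":0,"wz":0,"claw":0},{"tx":-9.1,"ty":1,"tz":0,"wx":0,"wy":0,"wz":0,"claw":0},{"tx":-9.1,"ty":1,"tz":0,"wx":0,"wy":0,"wz":0,"claw":0},{"tx":-9.1,"ty":1,"tz":0,"wx":0,"wy":0,"wz":0,"claw":0},{"tx":-9.1,"ty":1,"tz":0,"wx":0,"wy":0,"wz":0,"claw":0}]'
python3 - <<'E'
from h import *
plan(.585,-.035,.154,6)
c=np.array([.586,-.036])
im,d,W=shot('scene'); disc(W,im,c,(.18,.24)); save(im,'scene7')
im,d,W=shot('top'); disc(W,im,c,(.18,.24)); save(im,'top7')
im,d,W=shot('wrist'); disc(W,im,c,(.18,.24))
plan(.585,-.035,.154,6)
E
```

```text
clock: 18.52
position: [0.5658, 0.0514, 0.2644]
ee_rot: [2.103, 2.333, 0.001]
force: [0.5, 1.4, -7.5]
width: 0.161
clock: 19.43
position: [0.5851, -0.0336, 0.2633]
ee_rot: [-2.099, -2.336, -0.0]
force: [-0.6, 0.6, -7.1]
width: 0.167
t 19.43 p [ 0.5851 -0.0336  0.2633] yaw 6.12 tilt 0.02 j7 0.33 F [-0.6  0.6 -7.1] w 0.167
  shift cm [-0.14 -0.02 10.93] turn opts [[-0.01, -0.02, 0.12], [0.03, -0.02, -179.88]]
disc n 3077 z at c 0.2092 tilt deg [-0.21  0.18] centre [ 0.5882 -0.0343] R 0.0871
disc n 268 z at c 0.2099 tilt deg [-0.33  0.23] centre [ 0.5855 -0.0344] R 0.0855
disc n 34913 z at c 0.2089 tilt deg [0.11 0.01] centre [ 0.584  -0.0263] R 0.0817
t 19.58 p [ 0.5851 -0.0342  0.2635] yaw 6.08 tilt 0.01 j7 0.33 F [ 0.4 -0.2 -7. ] w 0.166
  shift cm [-0.08 -0.02 10.95] turn opts [[-0.0, -0.01, 0.08], [0.01, -0.0, -179.92]]
```

View pics/scene7.png

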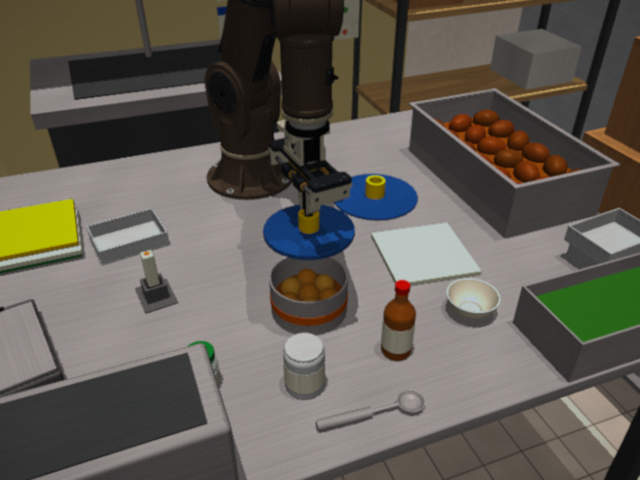

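View pics/top7.png

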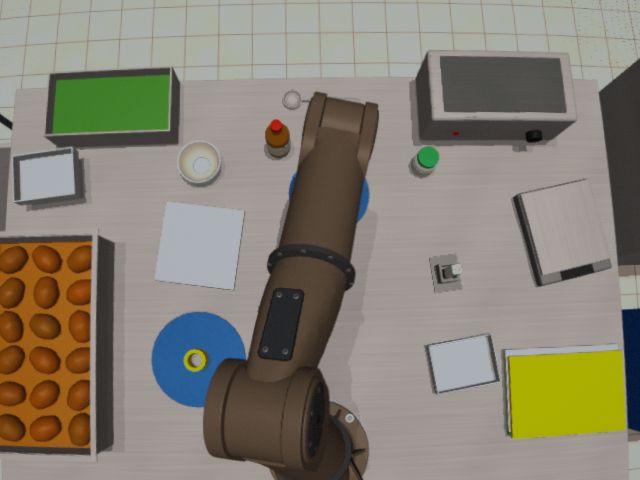

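```bash
python3 -m handwheel '[{"tx":0,"ty":0,"tz":0.5,"wx":0,"wy":0,"wz":0,"claw":0},{"tx":-0.05,"ty":0,"tz":1.3,"wx":0,"wy":0,"wz":0,"claw":0},{"tx":-0.1,"ty":0,"tz":2.3,"wx":0,"wy":0,"wz":0,"claw":0},{"tx":-0.1,"ty":0,"tz":3.5,"wx":0,"wy":0,"wz":0,"claw":0},{"tx":-0.1,"ty":0,"tz":4.7,"wx":0,"wy":0,"wz":0,"claw":0},{"tx":-0.1,"ty":0,"tz":5.9,"wx":0,"wy":0,"wz":0,"claw":0},{"tx":-0.1,"ty":0,"tz":7,"wx":0,"wy":0,"wz":0,"claw":0},{"tx":-0.1,"ty":0,"tz":7.8,"wx":0,"wy":0,"wz":0,"claw":0},{"tx":-0.1,"ty":0,"tz":8.2,"wx":0,"wy":0,"wz":0,"claw":0},{"tx":-0.1,"ty":0,"tz":8.4,"wx":0,"wy":0,"wz":0,"claw":0},{"tx":-0.1,"ty":0,"tz":8.4,"wx":0,"wy":0,"wz":0,"claw":0},{"tx":-0.1,"ty":0,"tz":8.4,"wx":0,"wy":0,"wz":0,"claw":0}]'
python3 - <<'E'
from h import *
im,d,W=shot('scene'); disc(W,im,np.array([.586,-.036]),(.1,.15)); save(cv2.resize(im[170:350,240:420],None,fx=3.3,fy=3.3,interpolation=cv2.INTER_CUBIC),'scene8')
plan(.5855,-.0355,.154,6)
E
```

```text
clock: 20.58
position: [0.5856, -0.0358, 0.1799]
ee_rot: [2.101, 2.335, 0.001]
force: [0.1, -0.7, -8.1]
width: 0.167
disc n 2993 z at c 0.1257 tilt deg [-0.05  0.09] centre [ 0.5882 -0.0366] R 0.0871
t 20.63 p [ 0.5857 -0.0357  0.18  ] yaw 6.03 tilt 0.06 j7 0.39 F [-0.1  0.4 -6.2] w 0.163
  shift cm [ 0.03 -0.02  2.6 ] turn opts [[0.06, 0.0, 0.03], [-0.0, 0.1, -179.97]]
```

View pics/scene8.png

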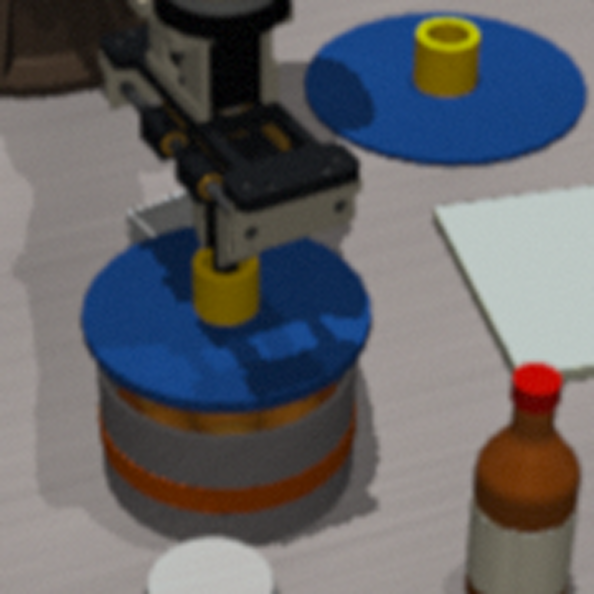

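The scene camera puts the disc about 1 mm off the pot axis and level. I lower gently.

```bash
python3 -m handwheel '[{"tx":0,"ty":-0.05,"tz":0.2,"wx":0,"wy":0,"wz":0,"claw":0},{"tx":0,"ty":-0.05,"tz":0.5,"wx":0,"wy":0,"wz":0,"claw":0},{"tx":0,"ty":-0.05,"tz":0.8,"wx":0,"wy":0,"wz":0,"claw":0},{"tx":0,"ty":-0.05,"tz":1.1,"wx":0,"wy":0,"wz":0,"claw":0},{"tx":0,"ty":-0.05,"tz":1.4,"wx":0,"wy":0,"wz":0,"claw":0},{"tx":0,"ty":-0.05,"tz":1.7,"wx":0,"wy":0,"wz":0,"claw":0},{"tx":0,"ty":-0.05,"tz":2,"wx":0,"wy":0,"wz":0,"claw":0},{"tx":0,"ty":-0.05,"tz":2.2,"wx":0,"wy":0,"wz":0,"claw":0},{"tx":0,"ty":-0.05,"tz":2.35,"wx":0,"wy":0,"wz":0,"claw":0},{"tx":0,"ty":-0.05,"tz":2.4,"wx":0,"wy":0,"wz":0,"claw":0},{"tx":0,"ty":-0.05,"tz":2.4,"wx":0,"wy":0,"wz":0,"claw":0}]'
python3 - <<'E'
from h import *
plan(.5855,-.0355,.154,6)
im,d,W=shot('scene'); disc(W,im,np.array([.586,-.036]),(.08,.13))
plan(.5855,-.0355,.154,6)
E
```

```text
clock: 21.55
position: [0.5847, -0.0357, 0.1553]
ee_rot: [-2.101, -2.335, 0.0]
force: [-0.2, 0.3, -6.9]
width: 0.168
t 21.55 p [ 0.5847 -0.0357  0.1553] yaw 6.03 tilt 0.01 j7 0.4 F [-0.2  0.3 -6.9] w 0.168
  shift cm [0.01 0.08 0.13] turn opts [[-0.01, -0.0, 0.03], [0.0, -0.01, -179.97]]
disc n 2965 z at c 0.1011 tilt deg [-0.14  0.11] centre [ 0.5875 -0.0366] R 0.0873
t 21.6 p [ 0.5848 -0.0357  0.1555] yaw 6.03 tilt 0.01 j7 0.4 F [ 0.2  0.3 -7.1] w 0.164
  shift cm [0.02 0.07 0.15] turn opts [[0.01, -0.0, 0.03], [0.0, 0.01, -179.97]]
```

```bash
python3 -m handwheel '[{"tx":0,"ty":0,"tz":0.04,"wx":0,"wy":0,"wz":0,"claw":0},{"tx":0,"ty":0,"tz":0.08,"wx":0,"wy":0,"wz":0,"claw":0},{"tx":0,"ty":0,"tz":0.12,"wx":0,"wy":0,"wz":0,"claw":0},{"tx":0,"ty":0,"tz":0.15,"wx":0,"wy":0,"wz":0,"claw":0},{"tx":0,"ty":0,"tz":0.15,"wx":0,"wy":0,"wz":0,"claw":0},{"tx":0,"ty":0,"tz":0.15,"wx":0,"wy":0,"wz":0,"claw":0}]'
```

```text
clock: 22.1
position: [0.5847, -0.0357, 0.154]
ee_rot: [-2.101, -2.335, -0.0]
force: [0.7, 0.2, -8.0]
width: 0.164
```

```bash
python3 -m handwheel '[{"tx":0,"ty":0,"tz":0.03,"wx":0,"wy":0,"wz":0,"claw":0},{"tx":0,"ty":0,"tz":0.06,"wx":0,"wy":0,"wz":0,"claw":0},{"tx":0,"ty":0,"tz":0.08,"wx":0,"wy":0,"wz":0,"claw":0},{"tx":0,"ty":0,"tz":0.08,"wx":0,"wy":0,"wz":0,"claw":0},{"tx":0,"ty":0,"tz":0.08,"wx":0,"wy":0,"wz":0,"claw":0}]'
```

```text
clock: 22.52
position: [0.5848, -0.0357, 0.1537]
ee_rot: [2.101, 2.335, 0.001]
force: [-5.0, 0.8, 5.8]
width: 0.161
```

Contact (the force turned from -7 to +6 N at the expected height). I release the knob.

```bash
python3 -m handwheel '[{"tx":0,"ty":0,"tz":-0.03,"wx":0,"wy":0,"wz":0,"claw":0.17},{"tx":0,"ty":0,"tz":-0.03,"wx":0,"wy":0,"wz":0,"claw":0.22},{"tx":0,"ty":0,"tz":-0.03,"wx":0,"wy":0,"wz":0,"claw":0.3},{"tx":0,"ty":0,"tz":-0.03,"wx":0,"wy":0,"wz":0,"claw":0.5},{"tx":0,"ty":0,"tz":-0.03,"wx":0,"wy":0,"wz":0,"claw":0.75},{"tx":0,"ty":0,"tz":-0.03,"wx":0,"wy":0,"wz":0,"claw":0.75},{"tx":0,"ty":0,"tz":-0.03,"wx":0,"wy":0,"wz":0,"claw":0.75},{"tx":0,"ty":0,"tz":-0.03,"wx":0,"wy":0,"wz":0,"claw":0.75},{"tx":0,"ty":0,"tz":-0.03,"wx":0,"wy":0,"wz":0,"claw":0.75},{"tx":0,"ty":0,"tz":-0.03,"wx":0,"wy":0,"wz":0,"claw":0.75}]' 15
python3 - <<'E'
from h import *
plan(.5855,-.0355,.154,6)
im,d,W=shot('scene'); disc(W,im,np.array([.586,-.036]),(.08,.13));save(cv2.resize(im[170:350,240:420],None,fx=3.3,fy=3.3,interpolation=cv2.INTER_CUBIC),'scene9')
w=W.reshape(-1,3);I=im.reshape(-1,3).astype(int)
m=(I[:,2]>110)&(I[:,1]>90)&(I[:,0]<70)&(np.hypot(w[:,0]-.586,w[:,1]+.036)<.035);s=w[m];print('collar',len(s),s.min(0),s.max(0))
im,d,W=shot('wrist'); disc(W,im,np.array([.586,-.036]),(.08,.13));save(im,'wrist9')
w=W.reshape(-1,3);near=np.hypot(w[:,0]-.586,w[:,1]+.036)<.025
s=w[near&(w[:,2]>.128)&(w[:,2]<.139)];print('collartop',len(s),s.min(0),s.max(0))
E
```

```text
clock: 23.35
position: [0.5847, -0.0357, 0.1535]
ee_rot: [2.101, 2.335, 0.0]
force: [0.5, -1.0, -0.4]
width: 0.734
t 23.35 p [ 0.5847 -0.0357  0.1535] yaw 6.03 tilt 0.0 j7 0.41 F [ 0.5 -1.  -0.4] w 0.734
  shift cm [ 0.01  0.08 -0.05] turn opts [[0.0, -0.0, 0.03], [0.0, 0.0, -179.97]]
disc n 2890 z at c 0.0997 tilt deg [-0.13  0.08] centre [ 0.5878 -0.0367] R 0.0868
collar 21 [ 0.57075961 -0.05286943  0.13215929] [ 0.60647819 -0.03924238  0.13687112]
disc n 41641 z at c 0.0993 tilt deg [0.07 0.  ] centre [ 0.5843 -0.0346] R 0.0862
collartop 2092 [ 0.56487656 -0.04498417  0.12800528] [ 0.6041796  -0.01594183  0.13881659]
```

View pics/scene9.png

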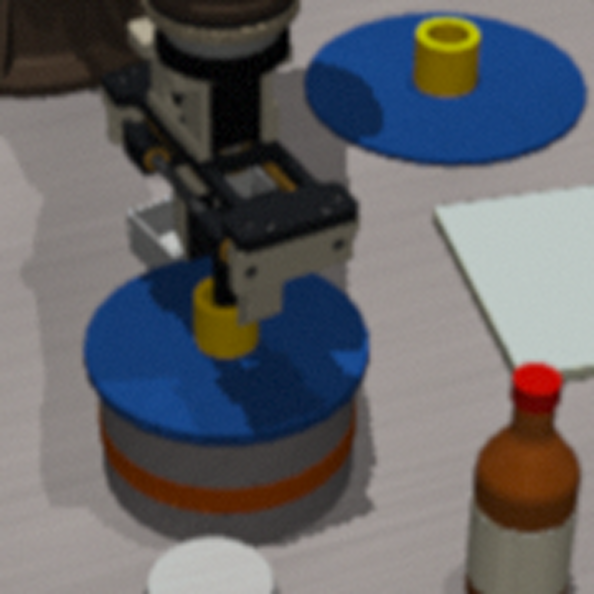

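View pics/wrist9.png

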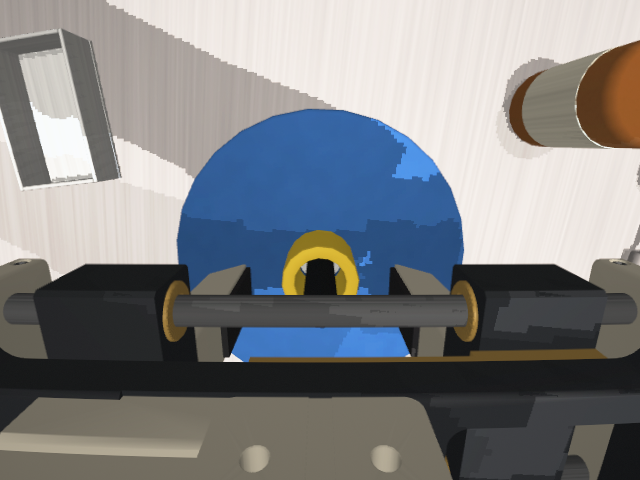

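Seated: disc top is at z 0.0995 (0.100 expected), level within 0.2°, force back to 0. The wrist view shows the knob (320,285) inside the collar between the open fingers. I go down to the collar.

```bash
python3 -m handwheel '[{"tx":0,"ty":0,"tz":0.4,"wx":0,"wy":0,"wz":0,"claw":0.8},{"tx":0,"ty":0,"tz":1,"wx":0,"wy":0,"wz":0,"claw":0.8},{"tx":0,"ty":0,"tz":1.7,"wx":0,"wy":0,"wz":0,"claw":0.8},{"tx":0,"ty":0,"tz":2.3,"wx":0,"wy":0,"wz":0,"claw":0.8},{"tx":0,"ty":0,"tz":2.8,"wx":0,"wy":0,"wz":0,"claw":0.8},{"tx":0,"ty":0,"tz":3.1,"wx":0,"wy":0,"wz":0,"claw":0.8},{"tx":0,"ty":0,"tz":3.15,"wx":0,"wy":0,"wz":0,"claw":0.8},{"tx":0,"ty":0,"tz":3.15,"wx":0,"wy":0,"wz":0,"claw":0.8},{"tx":0,"ty":0,"tz":3.15,"wx":0,"wy":0,"wz":0,"claw":0.8}]' 25
python3 - <<'E'
from h import *
plan(.5847,-.0357,.122,6)
E
```

```text
clock: 24.2
position: [0.5849, -0.0358, 0.1221]
ee_rot: [2.101, 2.335, 0.0]
force: [0.4, -0.3, 0.2]
width: 0.799
t 24.2 p [ 0.5849 -0.0358  0.1221] yaw 6.03 tilt 0.02 j7 0.43 F [ 0.4 -0.3  0.2] w 0.799
  shift cm [ 0.01 -0.02  0.01] turn opts [[0.02, 0.0, 0.03], [-0.01, 0.03, -179.97]]
```

```bash
python3 -m handwheel '[{"tx":0,"ty":0,"tz":0,"wx":0,"wy":0,"wz":0,"claw":0.7},{"tx":0,"ty":0,"tz":0,"wx":0,"wy":0,"wz":0,"claw":0.6},{"tx":0,"ty":0,"tz":0,"wx":0,"wy":0,"wz":0,"claw":0.5},{"tx":0,"ty":0,"tz":0,"wx":0,"wy":0,"wz":0,"claw":0.45},{"tx":0,"ty":0,"tz":0,"wx":0,"wy":0,"wz":0,"claw":0.4},{"tx":0,"ty":0,"tz":0,"wx":0,"wy":0,"wz":0,"claw":0.3},{"tx":0,"ty":0,"tz":0,"wx":0,"wy":0,"wz":0,"claw":0.3},{"tx":0,"ty":0,"tz":0,"wx":0,"wy":0,"wz":0,"claw":0.3},{"tx":0,"ty":0,"tz":0,"wx":0,"wy":0,"wz":0,"claw":0.3},{"tx":0,"ty":0,"tz":0,"wx":0,"wy":0,"wz":0,"claw":0.3},{"tx":0,"ty":0,"tz":0,"wx":0,"wy":0,"wz":0,"claw":0.3}]' 25
python3 - <<'E'
from h import *
plan(.5847,-.0357,.122,6)
im,d,W=shot('wrist');save(im,'wrist10');disc(W,im,np.array([.586,-.036]),(.08,.13))
im,d,W=shot('scene'); disc(W,im,np.array([.586,-.036]),(.08,.13))
E
```

```text
clock: 25.12
position: [0.5848, -0.0357, 0.122]
ee_rot: [2.102, 2.335, 0.0]
force: [0.6, 0.5, 0.9]
width: 0.434
t 25.12 p [ 0.5848 -0.0357  0.122 ] yaw 6.03 tilt 0.01 j7 0.43 F [0.6 0.5 0.9] w 0.434
  shift cm [ 0.   -0.01  0.  ] turn opts [[0.01, -0.0, 0.03], [0.0, 0.02, -179.97]]
disc n 43165 z at c 0.0993 tilt deg [0.07 0.02] centre [ 0.583  -0.0209] R 0.0769
disc n 2595 z at c 0.0996 tilt deg [-0.15  0.07] centre [ 0.5873 -0.0367] R 0.0868
```

View pics/wrist10.png

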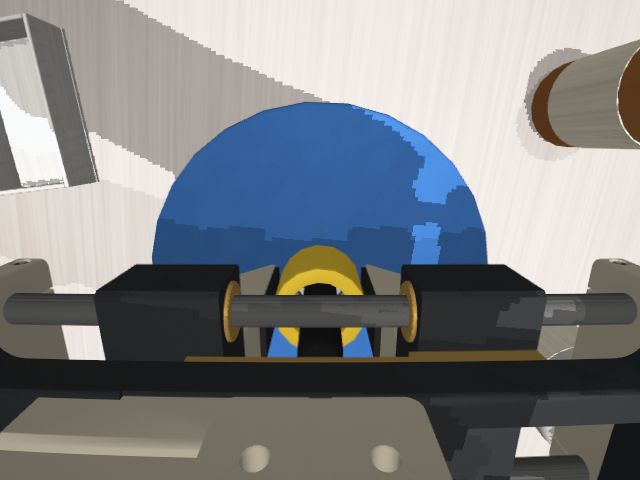

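```bash
python3 -m handwheel '[{"tx":0,"ty":0,"tz":-0.1,"wx":0,"wy":0,"wz":0,"claw":0.3},{"tx":0,"ty":0,"tz":-0.3,"wx":0,"wy":0,"wz":0,"claw":0.3},{"tx":0,"ty":0,"tz":-0.5,"wx":0,"wy":0,"wz":0,"claw":0.3},{"tx":0,"ty":0,"tz":-0.8,"wx":0,"wy":0,"wz":0,"claw":0.3},{"tx":0,"ty":0,"tz":-1.1,"wx":0,"wy":0,"wz":0,"claw":0.3},{"tx":0,"ty":0,"tz":-1.4,"wx":0,"wy":0,"wz":0,"claw":0.3},{"tx":0,"ty":0,"tz":-1.7,"wx":0,"wy":0,"wz":0,"claw":0.3},{"tx":0,"ty":0,"tz":-1.9,"wx":0,"wy":0,"wz":0,"claw":0.3},{"tx":0,"ty":0,"tz":-2,"wx":0,"wy":0,"wz":0,"claw":0.3},{"tx":0,"ty":0,"tz":-2,"wx":0,"wy":0,"wz":0,"claw":0.3}]'
python3 - <<'E'
from h import *
plan(.5847,-.0357,.222,6)
im,d,W=shot('scene'); disc(W,im,np.array([.586,-.036]),(.1,.15));save(cv2.resize(im[170:350,240:420],None,fx=3.3,fy=3.3,interpolation=cv2.INTER_CUBIC),'scene11')
E
```

```text
clock: 26.05
position: [0.5849, -0.0357, 0.1423]
ee_rot: [2.101, 2.335, 0.001]
force: [-0.1, -0.1, -4.3]
width: 0.432
t 26.05 p [ 0.5849 -0.0357  0.1423] yaw 6.03 tilt 0.03 j7 0.41 F [-0.1 -0.1 -4.3] w 0.432
  shift cm [ 0.   -0.01 -7.97] turn opts [[0.03, 0.0, 0.03], [-0.0, 0.04, -179.97]]
disc n 2635 z at c 0.1198 tilt deg [-0.15  0.13] centre [ 0.5879 -0.0372] R 0.0867
```

View pics/scene11.png

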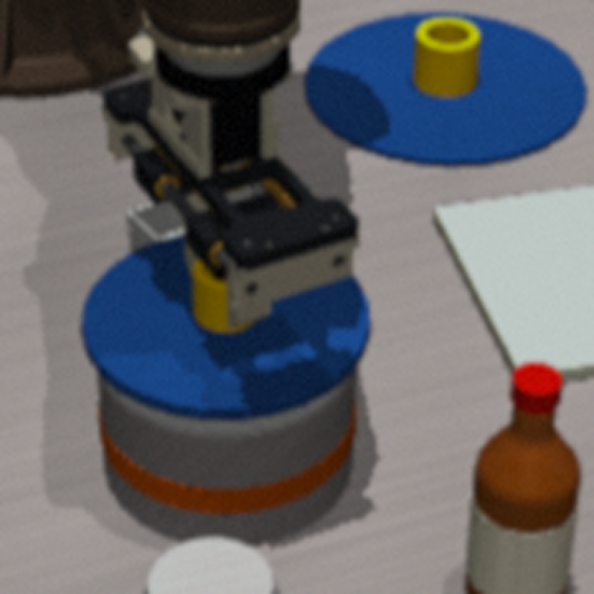

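Only the outer lid is lifting (about 3–4 N, disc +20 mm, level), and there is no lateral force. I continue straight up.

```bash
python3 -m handwheel '[{"tx":0,"ty":0,"tz":-0.2,"wx":0,"wy":0,"wz":0,"claw":0.3},{"tx":0,"ty":0,"tz":-0.6,"wx":0,"wy":0,"wz":0,"claw":0.3},{"tx":0,"ty":0,"tz":-1.2,"wx":0,"wy":0,"wz":0,"claw":0.3},{"tx":0,"ty":0,"tz":-2,"wx":0,"wy":0,"wz":0,"claw":0.3},{"tx":0,"ty":0,"tz":-2.9,"wx":0,"wy":0,"wz":0,"claw":0.3},{"tx":0,"ty":0,"tz":-3.8,"wx":0,"wy":0,"wz":0,"claw":0.3},{"tx":0,"ty":0,"tz":-4.7,"wx":0,"wy":0,"wz":0,"claw":0.3},{"tx":0,"ty":0,"tz":-5.6,"wx":0,"wy":0,"wz":0,"claw":0.3},{"tx":0,"ty":0,"tz":-6.5,"wx":0,"wy":0,"wz":0,"claw":0.3},{"tx":0,"ty":0,"tz":-7.3,"wx":0,"wy":0,"wz":0,"claw":0.3},{"tx":0,"ty":0,"tz":-7.9,"wx":0,"wy":0,"wz":0,"claw":0.3},{"tx":0,"ty":0,"tz":-8.3,"wx":0,"wy":0,"wz":0,"claw":0.3}]'
python3 -m handwheel '[{"tx":0,"ty":0,"tz":-0.1,"wx":0,"wy":0,"wz":0,"claw":0.3},{"tx":0,"ty":0,"tz":-0.2,"wx":0,"wy":0,"wz":0,"claw":0.3},{"tx":0,"ty":0,"tz":-0.2,"wx":0,"wy":0,"wz":0,"claw":0.3},{"tx":0,"ty":0,"tz":-0.2,"wx":0,"wy":0,"wz":0,"claw":0.3},{"tx":0,"ty":0,"tz":-0.2,"wx":0,"wy":0,"wz":0,"claw":0.3},{"tx":0,"ty":0,"tz":-0.2,"wx":0,"wy":0,"wz":0,"claw":0.3}]'
python3 - <<'E'
from h import *
plan(.5847,-.0357,.222,6)
im,d,W=shot('scene'); disc(W,im,np.array([.586,-.036]),(.17,.23));save(im,'scene12'); save(cv2.resize(im[170:350,240:420],None,fx=3.3,fy=3.3,interpolation=cv2.INTER_CUBIC),'scene12c')
w=W.reshape(-1,3);r=np.hypot(w[:,0]-.586,w[:,1]+.036)
s=w[(r<.075)&(w[:,2]>.07)&(w[:,2]<.12)];print('inner flange',len(s),np.median(s[:,2]) if len(s) else '')
if len(s): A=np.c_[s[:,:2]-[.586,-.036],np.ones(len(s))];p=np.linalg.lstsq(A,s[:,2],rcond=None)[0];print(np.degrees(p[:2]),p[2])
s=w[(r<.03)&(w[:,2]>.12)&(w[:,2]<.18)];print('knob',len(s),s.max(0) if len(s) else '', s.mean(0) if len(s) else '')
E
```

```text
clock: 27.1
position: [0.585, -0.0358, 0.2259]
ee_rot: [2.101, 2.335, 0.001]
force: [0.5, 0.3, -3.6]
width: 0.432
clock: 27.6
position: [0.5846, -0.0357, 0.2266]
ee_rot: [-2.101, -2.335, 0.001]
force: [0.4, 0.5, -3.2]
width: 0.435
t 27.6 p [ 0.5846 -0.0357  0.2266] yaw 6.03 tilt 0.03 j7 0.35 F [ 0.4  0.5 -3.2] w 0.435
  shift cm [-0.    0.01  0.46] turn opts [[-0.03, -0.0, 0.03], [0.0, -0.05, -179.97]]
disc n 2706 z at c 0.2043 tilt deg [-0.32  0.15] centre [ 0.5873 -0.0371] R 0.0872
inner flange 2374 0.09472358133430586
[-0.16343326  0.08741373] 0.09505315483552558
knob 34 [ 0.59713236 -0.03143611  0.13190746] [ 0.59132078 -0.03881707  0.12530872]
```

View pics/scene12c.png

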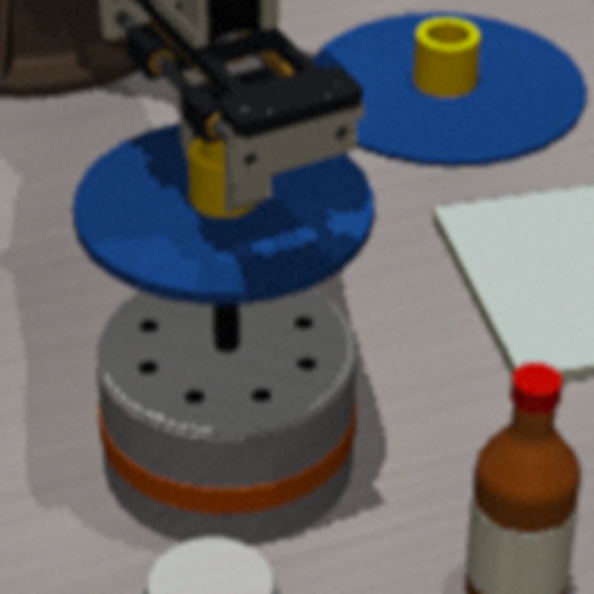

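View pics/scene12.png

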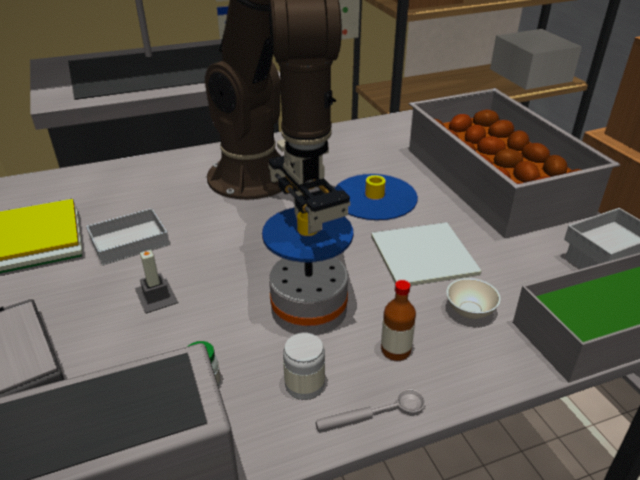

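The inner lid's flange top is at z 0.095 and level, so it is fully home. The outer lid's underside is at about 0.199, roughly 31 mm above the knob top. I hand in.

Run:
```python
from h import *
print(arm.sign_off()); plan(.5847,-.0357,.222,6)
```

```text
the job is handed in; nothing more can be done
None
the job is handed in; nothing more can be done
```

The job is done and handed in, at about 27.7 s on the robot's clock against the 72 s limit.

- **Thermometer:** I held it upright and still over the middle of the pot for more than 1.5 s. The lens was about 91 mm above the rim and about 2 mm off centre. I then stood it back in its holder, where a wrist picture showed it in the same place and at the same angle as before.
- **Lids onto the pot:** I carried both together by the black knob, with about 6.5 N on the wrist and the disc level to within about 0.6°. After I let go, the disc top was at 0.0995 m, where 0.100 m was expected.
- **Outer lid:** I lifted it alone by the yellow collar, about 104 mm straight up. The arm is still holding it level, with its underside about 31 mm above the knob's top.
- **Inner lid:** its flange top measured 0.095 m and level, so it is fully home in the pot.
- **Other things on the table:** they look unmoved in the last scene picture.

No check failed, but two readings disagreed a little:

- **Position between cameras:** the cameras and the arm's own reading differed by 2–3 mm on where the lids were. That is within the 5 mm play of the fit, and I aimed between the two.
- **Knob width:** the gripper read about 15 mm on the 16 mm knob, but the grip held throughout.

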